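# Level the rocking cabinet organiser and refit its trays

### The arm

A 6-joint arm with a two-finger parallel gripper is mounted at the origin on the work surface. World frame = base frame: x ahead of the robot, y to its left, z up, the work surface at z = 0. Lengths are in mm, angles in rad, forces in N, time in s.
With the tool pointing down it reaches from about 300 to 775 mm from the base axis. Payload 14.6 kg.
Tool frame: the origin (TCP) lies where the fingers leave the gripper's body, on its centre line; the fingertips stand 97 mm ahead of it and the grasp point (between the pads) lies ahead of it (grip_depth is the z of the grasp point in the tool frame, in mm); z points along the fingers, y is the line along which they close (so a half turn about z gives the same grasp; the last joint's range is limited). The gripper opens to 94 mm and grips with 3 to 60 N. Pads are 16 mm wide; open, the fingers measure 119 mm over their backs; the gripper's body (75 mm by 177 mm) begins 78 mm behind the grasp point.
Start: joints at [-1.323, 0.3, 1.521, -0, 1.321, -0.067], TCP at [170.288, -522.965, 302.646] pointing down, gripper open.
Joint ranges: [-3.03, 3.03], [-0.79, 2.21], [0.23, 2.52], [-1.04, 4.18], [0, 3.07], [-2.55, 2.55]. Speed limits (rad/s): [2.22, 2.22, 2.57, 3.14, 3.14, 3.14].

### API

Orientations are given as [roll, pitch, yaw] about the fixed x, y, z axes, in that order (R = Rz(yaw) Ry(pitch) Rx(roll)).
In Python, from cell import read_state, camera, sign_off, regions_of, spot_point, grip_depth gives the robot as it stands. The module is installed in compiled form; this text tells all that it offers.
- The arm moves only by the tool send_rows, never from a script. Its argument "series" is a list of rows, each a list of 3 entries, a list of its own where there are three numbers: the shift along the world's x, y, z in mm, then the turn about the world's z in degrees, then the closure, from -1 (fully open) to 1 (shut), so that 0 is half open. A call has 1 to 12 rows; each row shifts and turns the commanded pose from where the row before left it; what a row does not reach is not made up. A row lasts 1/10 s, in which the tool goes at most 50 mm and 8.59 degrees, less where a joint would pass 70% of its speed; a pose out of reach is approached as far as the arm can. A call is refused whole if a number of a shift passes 50 or a number of a turn 8.59, either way. A call with a gripper value outside its range is refused whole. The fingers move at their own pace and stop on an object; "squeeze" is the grip in N (left out, the last holds). Time passes only in rows, so rows that do not move let the fingers close. It gives the time, the measured TCP pose, the force, the opening and the grip force at its end, in the units of the state.
- read_state(): the state, without advancing time (a new reading comes with each control period).
- camera(name): name is "side" or "top" or "wrist"; returns a dict with "color" (384x512x3 uint8, blue, green, red), "fx", "fy", "cx", "cy" (pixels), "camera_from_world" (4x4, takes a point from world to camera coordinates). Camera axes: x right, y down, z forward; pixel columns grow to the right and rows downward; lengths in mm; the calibration is good to about 2 mm. A picture is of the moment at which its call begins. There is no depth.
- sign_off(): hands the job in; it is judged then, once.
Trained networks look in a picture, given as the dict that the camera call returned (one of the last four; its "shot" number tells which), for a name from the list of things; names that differ only in an ending like _2 or _b are one class to them, and where a whole thing is asked for, a point or a joint stands for the part that bears it (a point fixed in the world has none). Each returns a list of dicts, best first, with "confidence" (0 to 1); they miss things now and then, are a little off and sometimes report something else, mostly with a low value. They report only what shows in the picture. A call takes as long as a camera call. They do not tell look-alikes from the thing itself.
- regions_of(thing, picture): "mask" (384x512 bool, what is visible of it).
- spot_point(thing, picture): "point" ([x, y, z] in mm, in the coordinates of the camera as it stood for that picture, good to about 4 mm: a listed point, or the origin of a listed thing).
The state is a dict: "clock": time; "joints": joint angles; "qd": joint speeds; "effort": joint torques, N m; "eef_pos": TCP position; "eef_rot": TCP orientation; "wrist_force": force on the tool from outside, world axes, zero at the start; "moment": the same for the moment, N m; "finger_gap": finger opening in mm; "finger_force": force on a finger pad.
Only numpy, scipy, OpenCV 4.12 (cv2) and the standard library are available. Lean on these libraries where they do the work, as an engineer would, in place of code of your own. Each camera call takes 0.05 s, during which the arm holds its last target. There are 200 camera calls.

### The job

The slate organiser on the white shelf is rocking because its two front screw feet are out of adjustment. While it is still empty, turn the black knobs until all four feet stand firmly on the shelf and the plate is level; then fit every tray that is there fully home on its own pair of dowel pins, flat on the plate. Leave the bottle, floss box, ring dish and mirror as they are.

Things in the scene. Friction and masses are not known exactly. Their poses are not given: they have to be found in the camera images.
- organiser: Grey-blue slate plate 200 (x, front to back) x 300 (y) x 18 mm, 2.9 kg, loose on four feet on the white shelf (z = 0). Origin: below the plate's centre in the plane of the two rear soles, 40 mm under the plate's top face; z normal to the plate, x from the edge with the screw feet to the rear. Three pairs of steel pins, 10 mm diameter, 16 mm tall, last 5 mm tapered; each pair in a line along x.
- left_grip (a point): Grip point of the black knob of the left (+y) front screw foot, on its axis: 75 mm ahead and 125 mm to the side of the organiser's origin. The knob is an upright bar 50 mm (this x, turns with it) x 14 (y) x 29 mm, top 13 mm above this point; the plate's top face is about 24 to 36 mm below it. Clockwise from above lengthens the foot, 6 mm a turn, anticlockwise shortens it; it stays as left.
- left_sole (a point): Centre of the underside of the left front screw foot's 28 mm round rubber sole, 70 mm below left_grip, turning and travelling with it. The foot is right when this sole lies in the plane of the rear soles (z = 0 in the organiser's frame); it has at least 6 mm of travel either side of that.
- right_grip (a point): Grip point of the black knob of the right (-y) front screw foot, on its axis: 75 mm ahead and 125 mm to the side of the organiser's origin. The knob is an upright bar 50 mm (this x, turns with it) x 14 (y) x 29 mm, top 13 mm above this point; the plate's top face is about 24 to 36 mm below it. Clockwise from above lengthens the foot, 6 mm a turn, anticlockwise shortens it; it stays as left.
- right_sole (a point): Centre of the underside of the right front screw foot's 28 mm round rubber sole, 70 mm below right_grip, turning and travelling with it. The foot is right when this sole lies in the plane of the rear soles (z = 0 in the organiser's frame); it has at least 6 mm of travel either side of that.
- rear_left_sole (a point): Centre of the underside of the fixed rear left foot (26 mm round, 85 mm behind and 130 mm left of the organiser's origin, z = 0 in its frame).
- rear_right_sole (a point): The same for the fixed rear right foot, 130 mm to the right.
- tray_long: The long tray, brown wooden, 150 mm long (its x) by 60 mm (y), rim 24 mm high; may be absent. Origin: centre of its underside; x along its length. The 8 mm floor has two through holes of 12 mm diameter on its x axis, 110 mm apart about the centre. Upright handle in the middle: 36 mm along x, 14 mm thick along y, top 72 mm above the underside (solid from the floor up). Weighs about 200 g. Either way round is right.
- tray_medium: The medium tray, green plastic, 120 mm long (its x) by 60 mm (y), rim 24 mm high; may be absent. Origin: centre of its underside; x along its length. The 8 mm floor has two through holes of 12 mm diameter on its x axis, 86 mm apart about the centre. Upright handle in the middle: 36 mm along x, 14 mm thick along y, top 72 mm above the underside (solid from the floor up). Weighs about 170 g. Either way round is right.
- tray_short: The short tray, blue plastic, 96 mm long (its x) by 60 mm (y), rim 24 mm high; may be absent. Origin: centre of its underside; x along its length. The 8 mm floor has two through holes of 12 mm diameter on its x axis, 62 mm apart about the centre. Upright handle in the middle: 36 mm along x, 14 mm thick along y, top 72 mm above the underside (solid from the floor up). Weighs about 150 g. Either way round is right.
- pins_long (a point): Midway between the middle pair of pins (110 mm apart along this frame's x), at the height of the plate's top face: where the long tray's origin comes to lie when seated.
- pins_medium (a point): Midway between the left pair of pins (86 mm apart along this frame's x), at the height of the plate's top face: where the medium tray's origin comes to lie when seated.
- pins_short (a point): Midway between the right pair of pins (62 mm apart along this frame's x), at the height of the plate's top face: where the short tray's origin comes to lie when seated.
- amber_bottle: Bystander: empty amber glass bottle, 52 mm diameter, 110 mm tall, standing; origin at the centre of its base.
- floss_box: Bystander: yellow plastic floss box with a flip lid, 60 x 48 x 28 mm; origin at the centre of its underside.
- ring_dish: Bystander: blue ceramic ring dish, 90 mm diameter, 24 mm high; origin at the centre of its underside.
- travel_mirror: Bystander: red folding travel mirror standing open, its lower leaf 85 x 105 mm flat on the shelf, the other leaf rising to about 85 mm behind it; origin under the lower leaf's centre.
Not all that is in view belongs to the job. Several things look just like the tray_medium: the one meant starts farthest to the robot's left.

How it is judged:
By the outcome, as a careful person would: the job done as asked, in the order asked, and still so for the second after the job is handed in, with the robot touching nothing.
Of tray_long, tray_medium, tray_short only 2 to 3 are there at a start; the rules pass over those that are not, and their reading is None.
At some moment in a run one of tray_long, tray_medium, tray_short may be knocked a few centimetres aside while the robot is not near it.
Once in a run the grip may slacken for a moment while it holds something.
It also fails if it takes over 210 s, if anything falls off the work surface, if the arm or the gripper's body presses on something with over 40 N, if the wrist force passes 120 N, or if a joint passes its speed limit or range.

## Working session

There is one attempt and no reset: what is moved stays moved. The work goes in short steps, Python scripts to look and compute and a tool call to move; the robot and the scene stay as the last step left them, time stands still between calls to the robot, and variables do not carry over. Pictures are saved under pics/ and viewed, at most 14 in all, crops included, and the job is handed in when it is done.

Besides the shell and the picture viewer there is one more tool, called after "Call:" in YAML: its name, and indented under it one key for each argument. send_rows: Moves the arm, as the interface text tells. Its arguments: {"type":"object","properties":{"series":{"type":"array"},"squeeze":{"type":"number"}},"required":["series"]}

```bash
mkdir -p pics; cat > h.py <<'E'
import numpy as np, cv2
from cell import *
def toworld(p,c):
    T=np.linalg.inv(c["camera_from_world"]); return (T@np.append(p,1))[:3]
def px(P,c):
    q=(c["camera_from_world"]@np.append(P,1))[:3]; return np.array([c["fx"]*q[0]/q[2]+c["cx"],c["fy"]*q[1]/q[2]+c["cy"]])
def ray(u,v,c):
    T=np.linalg.inv(c["camera_from_world"]); d=T[:3,:3]@np.array([(u-c["cx"])/c["fx"],(v-c["cy"])/c["fy"],1.]); return T[:3,3],d
def onz(u,v,z,c):
    o,d=ray(u,v,c); return o+d*(z-o[2])/d[2]
def spots(things,c,n=3):
    for t in things:
        for r in spot_point(t,c)[:n]:
            w=toworld(r["point"],c); print(t,round(r["confidence"],2),w.round(1),"px",px(w,c).round(0))
E
python3 - <<'E'
from h import *
s=read_state(); print({k:np.round(v,3) for k,v in s.items()}); print("gd",grip_depth)
for n in["top","side"]:
    c=camera(n); cv2.imwrite(f"pics/{n}0.png",c["color"]); print(n,c["fx"],np.linalg.inv(c["camera_from_world"]).round(2).tolist())
    spots(["organiser","left_grip","right_grip","left_sole","right_sole","rear_left_sole","rear_right_sole","tray_long","tray_medium","tray_short","pins_long","pins_medium","pins_short"],c,4)
E
```

```text
{'clock': np.float64(0.0), 'joints': array([-1.323,  0.3  ,  1.522, -0.   ,  1.321, -0.067]), 'qd': array([ 0.002, -0.001,  0.001, -0.001,  0.001,  0.001]), 'effort': array([-1.0000e-03, -5.3181e+01, -3.5273e+01,  7.1000e-02,  2.4000e-02,
       -0.0000e+00]), 'eef_pos': array([ 170.246, -522.822,  302.075]), 'eef_rot': array([-3.14 , -0.   ,  0.315]), 'wrist_force': array([-0.49 , -0.418, -0.448]), 'moment': array([-0.01 , -0.026,  0.025]), 'finger_force': np.float64(0.0), 'finger_gap': np.float64(93.884)}
gd 78.39999999999999
top 372.6992219937639 [[0.02, -0.99, 0.15, 401.55], [-1.0, -0.02, -0.01, -94.51], [0.01, -0.15, -0.99, 1114.36], [0.0, 0.0, 0.0, 1.0]]
organiser 0.72 [532.4 162.5   1.6] px [160. 204.]
organiser 0.45 [731.  -53.6   2.3] px [234. 142.]
organiser 0.22 [ 7.088e+02 -2.871e+02 -5.000e-01] px [310. 151.]
left_grip 0.44 [484.4 302.7  74.4] px [103. 217.]
right_grip 0.47 [441.7  56.4  67.4] px [191. 234.]
right_sole 0.67 [558.5 165.5  42.8] px [157. 194.]
rear_right_sole 0.78 [602.6  26.    1.7] px [207. 182.]
rear_right_sole 0.58 [ 707.4 -290.8   -2.4] px [311. 151.]
[... 939 characters left out ...]
6.794e+02 -4.286e+02 -3.000e-01] px [295. 283.]
rear_left_sole 0.62 [640.6 281.5   1. ] px [267. 132.]
rear_right_sole 0.93 [592.2  23.    5.5] px [259. 175.]
rear_right_sole 0.63 [728.  -55.6  -4.4] px [296. 191.]
tray_long 0.87 [ 4.923e+02 -1.281e+02  3.000e-01] px [234. 208.]
tray_long 0.23 [552.4 159.8  45. ] px [248. 144.]
tray_medium 0.85 [ 441.4 -400.8   -0.9] px [218. 278.]
tray_medium 0.71 [ 384.  -545.7    5.5] px [197. 325.]
tray_medium 0.55 [ 585.1 -579.6    3.2] px [268. 334.]
tray_short 0.75 [ 490.1 -264.    -1.5] px [234. 240.]
pins_long 0.8 [553.8 161.5  45.2] px [248. 144.]
pins_medium 0.73 [565.1 240.8  37.4] px [250. 132.]
pins_short 0.85 [540.6  83.8  43.8] px [245. 158.]
```

View pics/top0.png

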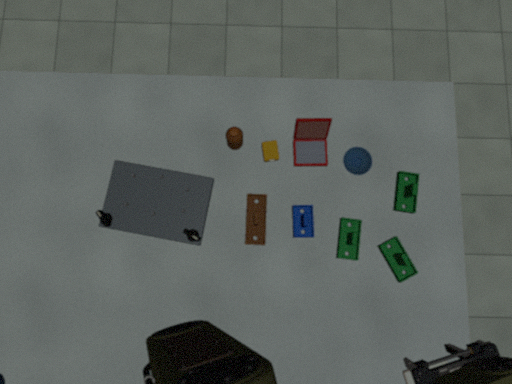

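View pics/side0.png

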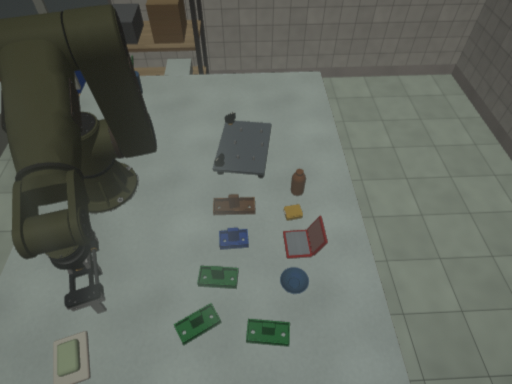

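The scene: green look-alikes sit at top-view px (348,239) with y≈-399, (397,258) with y≈-543 and (405,192) with y≈-577. The one farthest left (+y) is (348,239), so that is tray_medium. The long tray is at (256,219), the short tray at (303,221), and the knobs at (104,217) and (192,235). I'm moving over the organiser for wrist views.

Call:
send_rows:
  series:
    - [[22,48,0],-2,-1]
    - [[22,48,0],-2,-1]
    - [[22,48,0],-2,-1]
    - [[22,48,0],-2,-1]
    - [[22,48,0],-2,-1]
    - [[22,48,0],-2,-1]
    - [[22,48,0],-2,-1]
    - [[22,48,0],-2,-1]
    - [[22,48,0],-2,-1]
    - [[22,48,0],-2,-1]
    - [[22,48,0],-2,-1]
    - [[22,48,0],-5,-1]

```text
clock: 2.6
eef_pos: [420.6, 24.7, 303.0]
eef_rot: [-3.142, -0.001, -0.158]
wrist_force: [0.8, -0.5, 1.2]
finger_gap: 94.2
finger_force: 0.0
```

Call:
send_rows:
  series:
    - [[0,40,5],0,-1]
    - [[0,20,10],0,-1]
    - [[0,0,10],0,-1]
    - [[0,0,0],0,-1]
    - [[0,0,0],0,-1]

```text
clock: 3.1
eef_pos: [420.3, 81.6, 327.6]
eef_rot: [3.142, -0.0, -0.157]
wrist_force: [0.0, 0.4, 0.6]
finger_gap: 94.1
finger_force: 0.0
```

```bash
python3 - <<'E'
from h import *
s=read_state(); print(s["eef_pos"],s["eef_rot"],s["clock"])
c=camera("wrist"); cv2.imwrite("pics/w1.png",c["color"]); T=np.linalg.inv(c["camera_from_world"]);print(c["fx"],T.round(2).tolist())
spots(["organiser","left_grip","right_grip","left_sole","right_sole","rear_left_sole","rear_right_sole","pins_long","pins_medium","pins_short"],c,2)
E
```

```text
[420.26843596  81.5793479  327.56529123] [ 3.14153869e+00 -3.14624475e-04 -1.57424998e-01] 3.1
265.69546670495015 [[-0.16, -0.95, -0.27, 498.21], [-0.99, 0.15, 0.04, 68.71], [-0.0, 0.27, -0.96, 410.37], [0.0, 0.0, 0.0, 1.0]]
organiser 0.58 [534.9 165.8   1.3] px [185. 102.]
left_grip 0.64 [486.  297.5  75.9] px [ 77. 156.]
right_grip 0.76 [438.5  56.9  70.2] px [271. 162.]
rear_left_sole 0.22 [ 492.2 -264.6   -0.8] px [484.  83.]
rear_right_sole 0.46 [439.4  51.8  70.9] px [275. 161.]
pins_long 0.87 [555.  163.9  44.9] px [174.  83.]
pins_medium 0.91 [568.2 244.4  40.2] px [113.  83.]
pins_short 0.74 [540.6  77.5  48.1] px [243.  83.]
```

View pics/w1.png

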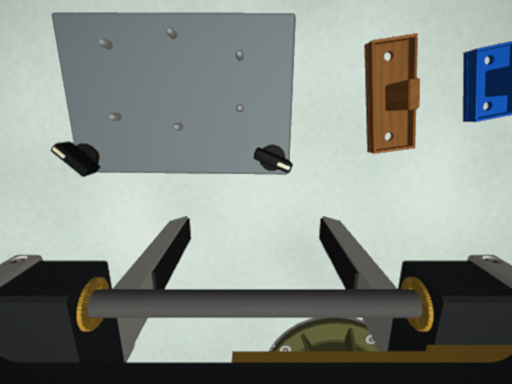

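Call:
send_rows:
  series:
    - [[-5,-12,-30],0,-1]
    - [[0,-12,-40],0,-1]
    - [[0,0,0],0,-1]
    - [[0,0,0],0,-1]

```text
clock: 4.05
eef_pos: [415.6, 58.6, 258.6]
eef_rot: [-3.142, 0.0, -0.157]
wrist_force: [0.3, -0.2, -0.2]
finger_gap: 93.9
finger_force: 0.0
```

```bash
python3 - <<'E'
from h import *
c=camera("wrist"); a=c["color"]
spots(["left_grip","right_grip","pins_long","pins_medium","pins_short"],c,2)
np.savez("w2.npz",a=a,M=c["camera_from_world"])
m=[r for r in regions_of("right_grip",c)]
for r in m[:3]:
    ys,xs=np.nonzero(r["mask"]); print(r["confidence"],xs.min(),xs.max(),ys.min(),ys.max(),len(xs))
cv2.imwrite("pics/w2.png",cv2.resize(a,None,fx=1.5,fy=1.5))
E
```

```text
left_grip 0.87 [486.8 296.2  75.7] px [ 11. 164.]
right_grip 0.83 [439.3  57.7  70. ] px [252. 172.]
pins_long 0.74 [553.7 161.7  46.6] px [134.  75.]
pins_medium 0.78 [567.6 242.4  43.4] px [56. 74.]
pins_short 0.93 [544.1  79.8  47.1] px [214.  71.]
pins_short 0.21 [439.1  55.1  67.7] px [254. 171.]
0.79 230 278 150 184 1115
```

View pics/w2.png

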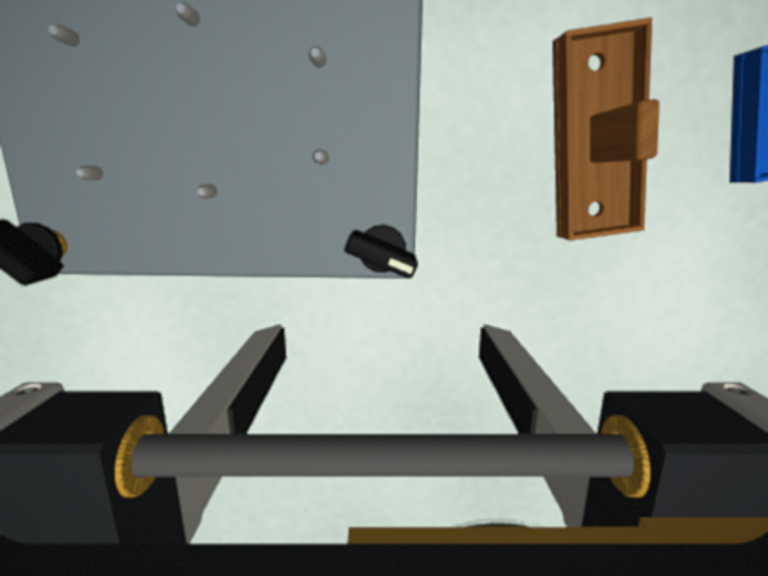

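Call:
send_rows:
  series:
    - [[7,48,0],0,-1]
    - [[7,48,0],0,-1]
    - [[7,48,0],0,-1]
    - [[7,48,0],0,-1]
    - [[7,48,0],0,-1]
    - [[0,0,0],0,-1]
    - [[0,0,0],0,-1]

```text
clock: 5.1
eef_pos: [450.0, 299.1, 257.4]
eef_rot: [3.141, 0.0, -0.155]
wrist_force: [-0.3, 0.2, -0.4]
finger_gap: 94.0
finger_force: 0.0
```

```bash
python3 - <<'E'
from h import *
c=camera("wrist"); a=c["color"]
spots(["left_grip","right_grip","pins_long","pins_medium","pins_short"],c,2)
np.savez("w3.npz",a=a,M=c["camera_from_world"])
cv2.imwrite("pics/w3.png",cv2.resize(a,None,fx=1.5,fy=1.5))
E
```

```text
left_grip 0.89 [488.  300.2  75.6] px [247. 160.]
pins_long 0.91 [553.8 162.7  42. ] px [369.  71.]
pins_medium 0.61 [568.8 243.   42.9] px [290.  69.]
pins_short 0.86 [544.5  78.2  46.8] px [455.  66.]
```

View pics/w3.png

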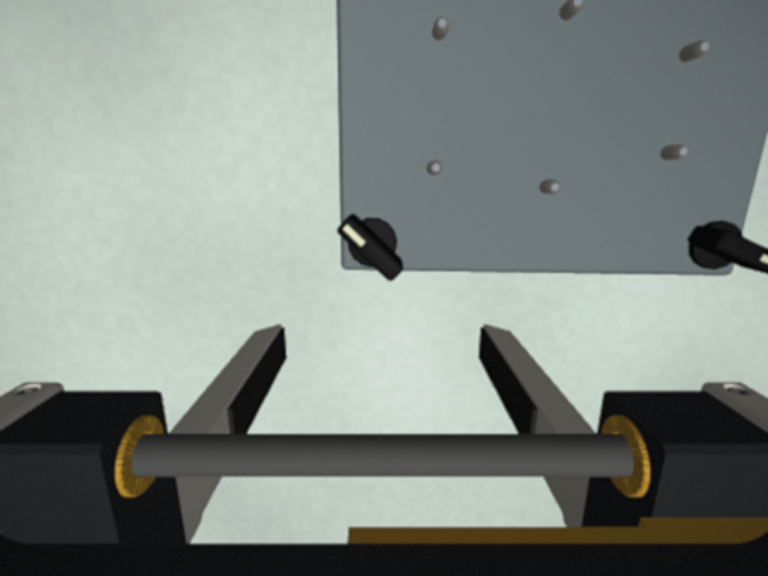

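```bash
python3 - <<'E'
from h import *
for f,z,e in(("w2.npz",83,[(233,160),(275,179)]),("w3.npz",88,[(231,148),(265,181)])):
    d=np.load(f); c=dict(fx=265.695,fy=265.695,cx=256,cy=192,camera_from_world=d["M"])
    P=[onz(*p,z,c) for p in e]; v=P[1]-P[0]; print(np.round(P,1).tolist(),np.linalg.norm(v),(P[0]+P[1])/2,np.degrees(np.arctan2(v[1],v[0])))
c=camera("wrist");print(c["cx"],c["cy"],c["fy"])
E
```

```text
[[457.8, 74.4, 83.0], [432.6, 36.5, 83.0]] 45.53321522198886 [445.19131772  55.43528903  83.        ] -123.72793579985094
[[504.5, 314.0, 88.0], [468.0, 287.0, 88.0]] 45.39925866084952 [486.23659555 300.5282981   88.        ] -143.56202875122034
254.54409388941875 190.59738559786706 265.69546670495015
```

Call:
send_rows:
  series:
    - [[18,0,-20],0,1]
    - [[18,1,-22],0,1]
    - [[0,0,-22],0,1]
    - [[0,0,0],0,1]
    - [[0,0,-2],0,1]
    - [[0,0,-2],0,1]
    - [[0,0,-1],0,1]
    - [[0,0,0],0,1]
  squeeze: 20

```text
clock: 6.25
eef_pos: [486.3, 299.6, 189.2]
eef_rot: [-3.141, -0.001, -0.156]
wrist_force: [-0.7, -0.1, 0.0]
finger_gap: 33.4
finger_force: 0.0
```

Call:
send_rows:
  series:
    - [[0,0,-1],0,1]
    - [[0,0,-1],0,1]
    - [[0,0,0],0,1]

```text
clock: 6.55
eef_pos: [486.2, 299.5, 186.6]
eef_rot: [3.142, 0.0, -0.156]
wrist_force: [-0.0, -0.4, 0.1]
finger_gap: 9.1
finger_force: 0.0
```

Call:
send_rows:
  series:
    - [[0,0,-1],0,1]
    - [[0,0,0],0,1]

```text
clock: 6.75
eef_pos: [486.2, 299.5, 185.5]
eef_rot: [3.141, 0.0, -0.156]
wrist_force: [-1.2, 0.8, -0.7]
finger_gap: 0.1
finger_force: 0.0
```

Call:
send_rows:
  series:
    - [[0,0,-1],0,1]
    - [[0,0,0],0,1]

```text
clock: 6.95
eef_pos: [486.3, 299.5, 184.5]
eef_rot: [3.141, 0.0, -0.156]
wrist_force: [-0.0, 0.4, 0.2]
finger_gap: 0.5
finger_force: 0.0
```

Call:
send_rows:
  series:
    - [[0,0,-1],0,1]
    - [[0,0,0],0,1]

```text
clock: 7.15
eef_pos: [486.3, 299.5, 183.6]
eef_rot: [3.142, 0.0, -0.156]
wrist_force: [0.6, 0.2, -0.3]
finger_gap: 0.6
finger_force: 0.2
```

Call:
send_rows:
  series:
    - [[0,0,-1],0,1]
    - [[0,0,0],0,1]

```text
clock: 7.35
eef_pos: [486.3, 299.5, 182.6]
eef_rot: [-3.142, -0.0, -0.156]
wrist_force: [-0.1, 1.0, 0.4]
finger_gap: 0.5
finger_force: 0.6
```

Call:
send_rows:
  series:
    - [[0,0,-1],0,1]
    - [[0,0,0],0,1]

```text
clock: 7.55
eef_pos: [486.3, 299.5, 181.6]
eef_rot: [-3.141, -0.0, -0.156]
wrist_force: [-0.1, 0.7, 1.9]
finger_gap: 0.3
finger_force: 0.8
```

Call:
send_rows:
  series:
    - [[0,0,-0.5],0,1]
    - [[0,0,0],0,1]

```text
clock: 7.75
eef_pos: [486.3, 299.5, 181.1]
eef_rot: [-3.141, 0.0, -0.156]
wrist_force: [-0.5, 0.7, 2.4]
finger_gap: 0.5
finger_force: 1.0
```

Call:
send_rows:
  series:
    - [[0,0,-0.5],0,1]
    - [[0,0,0],0,1]

```text
clock: 7.95
eef_pos: [486.3, 299.6, 181.0]
eef_rot: [-3.141, -0.0, -0.156]
wrist_force: [-1.4, 1.5, 4.5]
finger_gap: 0.4
finger_force: 2.6
```

Call:
send_rows:
  series:
    - [[0,0,-0.5],0,1]
    - [[0,0,0],0,1]

```text
clock: 8.15
eef_pos: [486.3, 299.6, 180.9]
eef_rot: [-3.141, -0.0, -0.156]
wrist_force: [-2.3, 0.2, 9.4]
finger_gap: 0.2
finger_force: 4.6
```

Call:
send_rows:
  series:
    - [[0,0,12],0,1]
    - [[-11,-38,0],0,1]
    - [[0,0,-25],0,1]
    - [[0,0,-24.5],0,1]
    - [[0,0,0],0,1]
    - [[0,0,0],0,1]

```text
clock: 8.75
eef_pos: [475.5, 261.6, 143.4]
eef_rot: [3.141, 0.0, -0.156]
wrist_force: [0.6, -0.1, 0.1]
finger_gap: 0.7
finger_force: 0.0
```

Call:
send_rows:
  series:
    - [[0,0,-1],0,1]
    - [[0,0,0],0,1]

```text
clock: 8.95
eef_pos: [475.6, 261.7, 142.6]
eef_rot: [-3.141, -0.001, -0.156]
wrist_force: [0.1, 0.7, 0.5]
finger_gap: 0.1
finger_force: 0.0
```

Call:
send_rows:
  series:
    - [[0,0,-1],0,1]
    - [[0,0,0],0,1]

```text
clock: 9.15
eef_pos: [475.3, 261.5, 140.9]
eef_rot: [-3.141, -0.0, -0.156]
wrist_force: [-0.2, -0.3, 0.4]
finger_gap: 0.3
finger_force: 0.0
```

Call:
send_rows:
  series:
    - [[0,0,-1],0,1]
    - [[0,0,0],0,1]

```text
clock: 9.35
eef_pos: [475.2, 261.5, 139.6]
eef_rot: [3.141, 0.0, -0.156]
wrist_force: [-0.6, 0.3, -0.6]
finger_gap: 0.5
finger_force: 0.0
```

Call:
send_rows:
  series:
    - [[0,0,-1],0,1]
    - [[0,0,0],0,1]

```text
clock: 9.55
eef_pos: [475.2, 261.5, 138.5]
eef_rot: [3.141, 0.0, -0.156]
wrist_force: [0.2, -0.7, -0.6]
finger_gap: 0.4
finger_force: 0.0
```

Call:
send_rows:
  series:
    - [[0,0,-1],0,1]
    - [[0,0,0],0,1]

```text
clock: 9.75
eef_pos: [475.3, 261.5, 137.6]
eef_rot: [3.142, -0.0, -0.156]
wrist_force: [0.2, 0.1, 0.1]
finger_gap: 0.6
finger_force: 0.2
```

Call:
send_rows:
  series:
    - [[0,0,-1],0,1]
    - [[0,0,0],0,1]

```text
clock: 9.95
eef_pos: [475.3, 261.5, 136.6]
eef_rot: [-3.142, -0.0, -0.156]
wrist_force: [-0.1, 0.8, 1.0]
finger_gap: 0.7
finger_force: 0.5
```

Call:
send_rows:
  series:
    - [[0,0,-1],0,1]
    - [[0,0,0],0,1]

```text
clock: 10.15
eef_pos: [475.3, 261.6, 135.7]
eef_rot: [-3.141, -0.0, -0.156]
wrist_force: [-0.9, 0.4, 1.1]
finger_gap: 0.8
finger_force: 1.1
```

Call:
send_rows:
  series:
    - [[0,0,-1],0,1]
    - [[0,0,0],0,1]

```text
clock: 10.35
eef_pos: [475.3, 261.6, 135.4]
eef_rot: [-3.141, -0.0, -0.156]
wrist_force: [-5.0, -1.2, 11.3]
finger_gap: 0.9
finger_force: 5.6
```

Call:
send_rows:
  series:
    - [[0,0,-0.5],0,1]
    - [[0,0,0],0,1]

```text
clock: 10.55
eef_pos: [475.3, 261.6, 135.2]
eef_rot: [-3.141, -0.0, -0.156]
wrist_force: [-7.0, -1.2, 15.8]
finger_gap: 0.3
finger_force: 8.1
```

Call:
send_rows:
  series:
    - [[0,0,-0.5],0,1]
    - [[0,0,0],0,1]

```text
clock: 10.75
eef_pos: [475.3, 261.6, 135.1]
eef_rot: [-3.141, -0.0, -0.156]
wrist_force: [-9.7, -1.9, 21.7]
finger_gap: 0.7
finger_force: 10.6
```

Call:
send_rows:
  series:
    - [[0,0,35],0,1]
    - [[0,0,24],0,1]
    - [[-8,-50,0],0,1]
    - [[-8,-50,0],0,1]
    - [[-8,-50,0],0,1]
    - [[-9,-50,0],0,1]
    - [[0,-4,-5],0,1]
    - [[0,0,-3],0,1]
    - [[0,0,0],0,1]
    - [[0,0,0],0,1]

```text
clock: 11.75
eef_pos: [442.9, 61.3, 184.5]
eef_rot: [3.142, 0.0, -0.155]
wrist_force: [0.7, 0.3, -0.1]
finger_gap: 0.7
finger_force: 0.0
```

Call:
send_rows:
  series:
    - [[0,0,-2],0,1]
    - [[0,0,0],0,1]

```text
clock: 11.95
eef_pos: [442.7, 60.8, 182.4]
eef_rot: [3.142, 0.0, -0.155]
wrist_force: [-0.0, 0.3, 0.5]
finger_gap: 0.4
finger_force: 0.0
```

Call:
send_rows:
  series:
    - [[0,0,-1],0,1]
    - [[0,0,0],0,1]

```text
clock: 12.15
eef_pos: [442.7, 60.3, 181.5]
eef_rot: [3.142, 0.0, -0.156]
wrist_force: [-0.2, -0.0, -0.3]
finger_gap: 0.4
finger_force: 0.0
```

Call:
send_rows:
  series:
    - [[0,0,-1],0,1]
    - [[0,0,0],0,1]

```text
clock: 12.35
eef_pos: [442.7, 60.1, 180.6]
eef_rot: [-3.142, 0.0, -0.156]
wrist_force: [0.3, 0.8, 0.8]
finger_gap: 0.5
finger_force: 0.0
```

Call:
send_rows:
  series:
    - [[0,0,-1],0,1]
    - [[0,0,0],0,1]

```text
clock: 12.55
eef_pos: [443.0, 60.0, 180.4]
eef_rot: [3.141, -0.001, -0.156]
wrist_force: [-2.5, -1.3, 9.5]
finger_gap: 0.1
finger_force: 4.9
```

Call:
send_rows:
  series:
    - [[0,0,-0.5],0,1]
    - [[0,0,0],0,1]

```text
clock: 12.75
eef_pos: [443.2, 59.9, 180.3]
eef_rot: [3.141, -0.002, -0.156]
wrist_force: [-4.8, -2.2, 15.7]
finger_gap: 0.6
finger_force: 7.8
```

Call:
send_rows:
  series:
    - [[0,0,12],0,1]
    - [[2,40,0],0,1]
    - [[0,0,-25],0,1]
    - [[0,0,-20],0,1]
    - [[0,0,0],0,1]
    - [[0,0,0],0,1]

```text
clock: 13.35
eef_pos: [444.9, 100.1, 146.8]
eef_rot: [-3.142, 0.0, -0.157]
wrist_force: [0.6, 0.4, 0.4]
finger_gap: 0.6
finger_force: 0.0
```

Call:
send_rows:
  series:
    - [[0,0,-2],0,1]
    - [[0,0,0],0,1]

```text
clock: 13.55
eef_pos: [445.0, 100.1, 144.9]
eef_rot: [-3.141, -0.001, -0.157]
wrist_force: [0.3, 0.7, -0.3]
finger_gap: 0.4
finger_force: 0.0
```

Call:
send_rows:
  series:
    - [[0,0,-1],0,1]
    - [[0,0,0],0,1]

```text
clock: 13.75
eef_pos: [444.8, 100.1, 143.4]
eef_rot: [-3.141, -0.0, -0.157]
wrist_force: [0.3, 0.2, -0.2]
finger_gap: 0.5
finger_force: 0.0
```

Call:
send_rows:
  series:
    - [[0,0,-1],0,1]
    - [[0,0,0],0,1]

```text
clock: 13.95
eef_pos: [444.7, 100.2, 142.1]
eef_rot: [3.142, 0.0, -0.156]
wrist_force: [-0.1, -0.2, -0.7]
finger_gap: 0.3
finger_force: 0.0
```

Call:
send_rows:
  series:
    - [[0,0,-1],0,1]
    - [[0,0,0],0,1]

```text
clock: 14.15
eef_pos: [444.7, 100.2, 141.3]
eef_rot: [-3.141, 0.0, -0.156]
wrist_force: [-1.5, -0.1, 4.1]
finger_gap: 0.7
finger_force: 2.0
```

Call:
send_rows:
  series:
    - [[0,0,-1],0,1]
    - [[0,0,0],0,1]

```text
clock: 14.35
eef_pos: [444.7, 100.3, 140.9]
eef_rot: [-3.141, 0.0, -0.156]
wrist_force: [-7.8, 1.3, 16.3]
finger_gap: 0.3
finger_force: 8.2
```

Call:
send_rows:
  series:
    - [[0,0,35],0,1]
    - [[0,0,35],0,0.3]
    - [[-4,-45,0],8.1,0.15]
    - [[0,0,0],8.1,0.15]
    - [[0,0,0],8.1,0.15]
    - [[0,0,0],8.1,0.15]
    - [[0,0,0],8.1,0.15]
    - [[0,0,0],8.1,0.15]
    - [[0,0,0],8.1,0.15]
    - [[0,0,0],8.1,0.15]
    - [[0,0,0],0,0.15]
    - [[0,0,0],0,0.15]

```text
clock: 15.55
eef_pos: [441.2, 58.9, 210.1]
eef_rot: [-3.141, 0.0, 0.958]
wrist_force: [-0.2, -0.6, 0.1]
finger_gap: 40.0
finger_force: 0.0
```

```bash
python3 - <<'E'
from h import *
print(read_state()["joints"])
c=camera("wrist"); a=c["color"]
spots(["right_grip"],c,2)
cv2.imwrite("pics/w4.png",a)
E
```

```text
[5.04422681e-02 1.75158986e-01 1.90898622e+00 5.66242910e-06
 1.05756982e+00 6.63139629e-01]
right_grip 0.69 [438.2  55.   69.8] px [254. 213.]
```

View pics/w4.png

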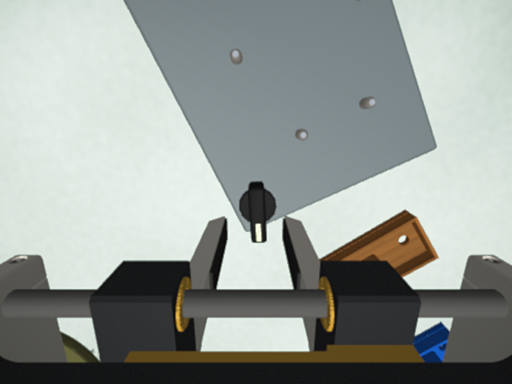

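Call:
send_rows:
  series:
    - [[-1,-3.5,-30],0,0.15]
    - [[0,0,-31],0,0.15]
    - [[0,0,0],0,0.15]
    - [[0,0,0],0,0.6]
    - [[0,0,0],0,1]
    - [[0,0,0],0,1]
    - [[0,0,0],0,1]
    - [[0,0,0],0,1]
    - [[0,0,0],0,1]
  squeeze: 25

```text
clock: 16.55
eef_pos: [440.4, 55.4, 149.6]
eef_rot: [3.141, -0.0, 0.962]
wrist_force: [0.5, -2.0, -2.4]
finger_gap: 34.3
finger_force: 25.0
```

Call:
send_rows:
  series:
    - [[0,0,0],0,0.15]
    - [[0,0,0],0,0.15]
    - [[0,0,6],0,0.15]
    - [[0,0,0],0,0.6]
    - [[0,0,0],0,1]
    - [[0,0,0],0,1]
    - [[0,0,0],0,1]
    - [[0,0,0],0,1]
    - [[0,0,0],0,1]
  squeeze: 25

```text
clock: 17.45
eef_pos: [440.4, 55.3, 155.2]
eef_rot: [3.141, -0.0, 0.962]
wrist_force: [2.9, -2.6, -1.2]
finger_gap: 14.0
finger_force: 24.7
```

Call:
send_rows:
  series:
    - [[0,0,0],6,1]
    - [[0,0,0],6,1]
    - [[0,0,0],6,1]
    - [[0,0,0],6,1]
    - [[0,0,0],6,1]
    - [[0,0,0],6,1]
    - [[0,0,0],0,1]
  squeeze: 35

```text
clock: 18.15
eef_pos: [440.2, 55.5, 155.2]
eef_rot: [-3.141, -0.0, 1.592]
wrist_force: [-0.7, -0.3, 2.2]
finger_gap: 13.8
finger_force: 34.9
```

```bash
python3 -c "
from h import *
s=read_state();print(s['moment'],s['wrist_force'],s['joints'][5])"
```

```text
[-0.24145036 -0.03278751  0.1176859 ] [-0.70000751 -0.25085475  2.19458902] 0.021079991963567805
```

Turning smoothly (36°). I'll continue to 168°.

Call:
send_rows:
  series:
    - [[0,0,0],7,1]
    - [[0,0,0],7,1]
    - [[0,0,0],7,1]
    - [[0,0,0],7,1]
    - [[0,0,0],7,1]
    - [[0,0,0],7,1]
    - [[0,0,0],7,1]
    - [[0,0,0],7,1]
    - [[0,0,0],7,1]
    - [[0,0,0],7,1]

```text
clock: 19.15
eef_pos: [440.2, 55.5, 155.1]
eef_rot: [-3.142, -0.001, 2.814]
wrist_force: [1.9, 1.1, 1.1]
finger_gap: 14.1
finger_force: 35.1
```

Call:
send_rows:
  series:
    - [[0,0,0],7,1]
    - [[0,0,0],7,1]
    - [[0,0,0],7,1]
    - [[0,0,0],7,1]
    - [[0,0,0],7,1]
    - [[0,0,0],7,1]
    - [[0,0,0],7,1]
    - [[0,0,0],7,1]
    - [[0,0,0],6,1]
    - [[0,0,0],0,1]
    - [[0,0,0],0,1]

```text
clock: 20.25
eef_pos: [440.2, 55.6, 155.0]
eef_rot: [3.141, 0.0, -2.393]
wrist_force: [1.8, 3.2, -3.0]
finger_gap: 13.8
finger_force: 35.0
```

Call:
send_rows:
  series:
    - [[0,0,0],0,0.15]
    - [[0,0,0],0,0.15]
    - [[0,0,0],0,0.15]
    - [[0,0,45],-8.5,0.15]
    - [[0,0,0],-8.5,0.15]
    - [[0,0,0],-8.5,0.15]
    - [[0,0,0],-8.5,0.15]
    - [[0,0,0],-8.5,0.15]
    - [[0,0,0],-8.5,0.15]
    - [[0,0,0],-8.5,0.15]
    - [[0,0,0],-8.5,0.15]

```text
clock: 21.35
eef_pos: [440.2, 55.4, 200.1]
eef_rot: [-3.141, -0.0, 2.701]
wrist_force: [0.4, -0.2, 0.0]
finger_gap: 40.0
finger_force: 0.0
```

Call:
send_rows:
  series:
    - [[0,0,0],-8.5,0.15]
    - [[0,0,0],-8.5,0.15]
    - [[0,0,0],-8.5,0.15]
    - [[0,0,0],-8.5,0.15]
    - [[0,0,0],-8.5,0.15]
    - [[0,0,0],-8.5,0.15]
    - [[0,0,0],-8.5,0.15]
    - [[0,0,0],-8.5,0.15]
    - [[0,0,0],-8.5,0.15]
    - [[0,0,0],-8.5,0.15]
    - [[0,0,0],-8.5,0.15]
    - [[0,0,0],-8.5,0.15]

```text
clock: 22.55
eef_pos: [440.2, 55.4, 200.1]
eef_rot: [-3.141, 0.0, 0.92]
wrist_force: [-0.8, 0.3, -0.3]
finger_gap: 39.8
finger_force: 0.0
```

Call:
send_rows:
  series:
    - [[0,0,0],-8.5,0.15]
    - [[0,0,0],-2,0.15]
    - [[0,0,0],0,0.15]
    - [[0,0,-45],0,0.15]
    - [[0,0,0],0,0.15]
    - [[0,0,0],0,0.6]
    - [[0,0,0],0,1]
    - [[0,0,0],0,1]
    - [[0,0,0],0,1]
    - [[0,0,0],0,1]
    - [[0,0,0],0,1]
  squeeze: 25

```text
clock: 23.65
eef_pos: [440.5, 55.7, 156.3]
eef_rot: [3.141, -0.001, 0.745]
wrist_force: [-2.7, 2.2, 8.3]
finger_gap: 14.0
finger_force: 25.0
```

Call:
send_rows:
  series:
    - [[0,0,0],7,1]
    - [[0,0,0],7,1]
    - [[0,0,0],7,1]
    - [[0,0,0],7,1]
    - [[0,0,0],7,1]
    - [[0,0,0],7,1]
    - [[0,0,0],7,1]
    - [[0,0,0],7,1]
    - [[0,0,0],7,1]
    - [[0,0,0],7,1]
    - [[0,0,0],0,1]
  squeeze: 35

```text
clock: 24.75
eef_pos: [440.6, 55.2, 156.3]
eef_rot: [3.141, 0.001, 1.971]
wrist_force: [-2.7, -3.8, 8.0]
finger_gap: 13.9
finger_force: 35.0
```

Call:
send_rows:
  series:
    - [[0,0,0],7,1]
    - [[0,0,0],7,1]
    - [[0,0,0],7,1]
    - [[0,0,0],7,1]
    - [[0,0,0],7,1]
    - [[0,0,0],7,1]
    - [[0,0,0],0,1]
    - [[0,0,0],0,1]

```text
clock: 25.55
eef_pos: [440.4, 55.0, 156.3]
eef_rot: [-3.141, 0.001, 2.7]
wrist_force: [-5.1, -5.7, 10.9]
finger_gap: 13.7
finger_force: 35.0
```

Call:
send_rows:
  series:
    - [[0,0,0],0,0.15]
    - [[0,0,0],0,0.15]
    - [[0,0,0],0,0.15]
    - [[0,0,45],0,0.15]
    - [[9,49,10],7.7,0.15]
    - [[9,49,0],7.7,0.15]
    - [[9,49,0],7.7,0.15]
    - [[9,49,0],7.7,0.15]
    - [[10,48.5,0],7.7,0.15]
    - [[0,0,0],7.7,0.15]
    - [[0,0,0],7.7,0.15]
    - [[0,0,0],7.4,0.15]

```text
clock: 26.75
eef_pos: [485.9, 299.6, 209.6]
eef_rot: [3.141, -0.001, -2.508]
wrist_force: [0.4, -0.8, -0.0]
finger_gap: 39.9
finger_force: 0.0
```

Call:
send_rows:
  series:
    - [[0,0,0],0,0.15]
    - [[0,0,0],0,0.15]

```text
clock: 26.95
eef_pos: [486.1, 299.2, 210.0]
eef_rot: [3.142, -0.0, -2.518]
wrist_force: [-0.0, 1.0, -0.3]
finger_gap: 39.7
finger_force: 0.0
```

```bash
python3 - <<'E'
from h import *
print(read_state()["joints"])
c=camera("wrist"); a=c["color"]
spots(["left_grip","pins_medium"],c,2)
cv2.imwrite("pics/w5.png",a)
E
```

```text
[ 4.87534976e-01  4.35893414e-01  1.56136780e+00  4.78031332e-05
  1.14442784e+00 -1.70673532e+00]
left_grip 0.63 [485.5 298.1  74.6] px [255. 208.]
pins_medium 0.74 [568.8 241.3  40.5] px [163. 229.]
```

View pics/w5.png

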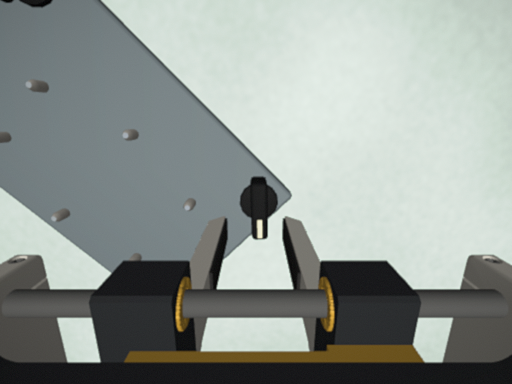

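Call:
send_rows:
  series:
    - [[-1,0,-27],0,0.15]
    - [[0,0,-27],0,0.15]
    - [[0,0,0],0,0.15]
    - [[0,0,0],0,0.6]
    - [[0,0,0],0,1]
    - [[0,0,0],0,1]
    - [[0,0,0],0,1]
    - [[0,0,0],0,1]
    - [[0,0,0],0,1]
  squeeze: 25

```text
clock: 28.0
eef_pos: [484.9, 300.7, 157.3]
eef_rot: [3.139, 0.003, -2.514]
wrist_force: [-4.8, 12.0, 3.9]
finger_gap: 13.7
finger_force: 25.0
```

Call:
send_rows:
  series:
    - [[0,0,0],-7,1]
    - [[0,0,0],-7,1]
    - [[0,0,0],-7,1]
    - [[0,0,0],-7,1]
    - [[0,0,0],-7,1]
    - [[0,0,0],-7,1]
    - [[0,0,0],-7,1]
    - [[0,0,0],-7,1]
    - [[0,0,0],-7,1]
    - [[0,0,0],-7,1]
  squeeze: 35

```text
clock: 29.0
eef_pos: [485.0, 299.3, 156.2]
eef_rot: [3.142, -0.0, 2.542]
wrist_force: [-0.7, 0.3, -2.3]
finger_gap: 13.4
finger_force: 35.0
```

Call:
send_rows:
  series:
    - [[0,0,0],-7,1]
    - [[0,0,0],-7,1]
    - [[0,0,0],-7,1]
    - [[0,0,0],-7,1]
    - [[0,0,0],-7,1]
    - [[0,0,0],-7,1]
    - [[0,0,0],-7,1]
    - [[0,0,0],-7,1]
    - [[0,0,0],-7,1]
    - [[0,0,0],-7,1]
    - [[0,0,0],-7,1]

```text
clock: 30.1
eef_pos: [483.8, 298.9, 155.1]
eef_rot: [-3.138, 0.003, 1.198]
wrist_force: [-8.0, 0.6, -6.6]
finger_gap: 13.5
finger_force: 35.0
```

Call:
send_rows:
  series:
    - [[0,0,0],-7,1]
    - [[0,0,0],-7,1]
    - [[0,0,0],-7,1]
    - [[0,0,0],-7,1]
    - [[0,0,0],-7,1]
    - [[0,0,0],-7,1]
    - [[0,0,0],-7,1]
    - [[0,0,0],-7,1]
    - [[0,0,0],-7,1]
    - [[0,0,0],-7,1]
    - [[0,0,0],-7,1]
    - [[0,0,0],0,1]

```text
clock: 31.3
eef_pos: [483.9, 299.6, 154.6]
eef_rot: [3.141, 0.003, -0.145]
wrist_force: [-3.2, 6.9, -15.2]
finger_gap: 13.5
finger_force: 35.0
```

Call:
send_rows:
  series:
    - [[0,0,0],0,0.15]
    - [[0,0,0],0,0.15]
    - [[0,0,0],0,0.15]
    - [[0,0,45],0,0.15]
    - [[0,0,-5],0,1]
    - [[0,0,-5],0,1]
    - [[0,0,0],0,1]
    - [[0,0,-5],0,1]
    - [[0,0,0],0,1]
  squeeze: 20

```text
clock: 32.2
eef_pos: [484.8, 298.9, 184.7]
eef_rot: [3.14, 0.002, -0.141]
wrist_force: [0.4, 0.1, 0.4]
finger_gap: 3.5
finger_force: 0.0
```

Call:
send_rows:
  series:
    - [[0,0,-1],0,1]
    - [[0,0,0],0,1]

```text
clock: 32.4
eef_pos: [485.1, 299.1, 184.7]
eef_rot: [3.141, 0.0, -0.141]
wrist_force: [-0.6, 0.1, -0.3]
finger_gap: 0.5
finger_force: 0.0
```

Call:
send_rows:
  series:
    - [[0,0,-1],0,1]
    - [[0,0,0],0,1]

```text
clock: 32.6
eef_pos: [485.1, 299.2, 183.9]
eef_rot: [3.142, 0.0, -0.141]
wrist_force: [0.3, 0.0, -0.8]
finger_gap: 0.4
finger_force: 0.0
```

Call:
send_rows:
  series:
    - [[0,0,-1],0,1]
    - [[0,0,0],0,1]

```text
clock: 32.8
eef_pos: [485.1, 299.1, 182.9]
eef_rot: [3.142, 0.0, -0.141]
wrist_force: [-0.3, 0.7, 0.8]
finger_gap: 0.6
finger_force: 0.0
```

Call:
send_rows:
  series:
    - [[0,0,-1],0,1]
    - [[0,0,0],0,1]

```text
clock: 33.0
eef_pos: [485.1, 299.1, 181.9]
eef_rot: [3.142, 0.0, -0.141]
wrist_force: [-0.3, 0.2, 0.1]
finger_gap: 0.5
finger_force: 0.0
```

Call:
send_rows:
  series:
    - [[0,0,-0.5],0,1]
    - [[0,0,0],0,1]

```text
clock: 33.2
eef_pos: [485.1, 299.1, 181.4]
eef_rot: [3.142, 0.0, -0.141]
wrist_force: [0.0, -0.5, 1.0]
finger_gap: 0.8
finger_force: 0.0
```

Call:
send_rows:
  series:
    - [[0,0,-0.5],0,1]
    - [[0,0,0],0,1]

```text
clock: 33.4
eef_pos: [485.1, 299.1, 180.9]
eef_rot: [3.142, 0.0, -0.141]
wrist_force: [0.3, 0.7, 0.9]
finger_gap: 0.5
finger_force: 0.0
```

Call:
send_rows:
  series:
    - [[0,0,-0.5],0,1]
    - [[0,0,0],0,1]

```text
clock: 33.6
eef_pos: [485.1, 299.2, 180.5]
eef_rot: [-3.142, -0.0, -0.141]
wrist_force: [1.0, -0.1, 0.1]
finger_gap: 0.4
finger_force: 0.3
```

Call:
send_rows:
  series:
    - [[0,0,-0.5],0,1]
    - [[0,0,0],0,1]

```text
clock: 33.8
eef_pos: [485.2, 299.2, 180.5]
eef_rot: [-3.141, -0.0, -0.141]
wrist_force: [-1.1, -1.1, 5.5]
finger_gap: 0.2
finger_force: 2.8
```

Call:
send_rows:
  series:
    - [[0,0,10],0,1]
    - [[-10,-36,0],0,1]
    - [[0,0,-25],0,1]
    - [[0,0,-26],0,1]
    - [[0,0,0],0,1]
    - [[0,0,0],0,1]

```text
clock: 34.4
eef_pos: [475.3, 263.2, 139.4]
eef_rot: [-3.142, 0.0, -0.141]
wrist_force: [0.1, 0.0, -0.0]
finger_gap: 0.7
finger_force: 0.0
```

Call:
send_rows:
  series:
    - [[0,0,-0.5],0,1]
    - [[0,0,0],0,1]

```text
clock: 34.6
eef_pos: [475.1, 263.2, 138.8]
eef_rot: [-3.141, -0.0, -0.141]
wrist_force: [-0.9, -0.1, 0.6]
finger_gap: 0.5
finger_force: 0.0
```

Call:
send_rows:
  series:
    - [[0,0,-0.5],0,1]
    - [[0,0,0],0,1]

```text
clock: 34.8
eef_pos: [475.1, 263.2, 138.0]
eef_rot: [3.142, 0.0, -0.141]
wrist_force: [0.1, 0.2, 0.1]
finger_gap: 0.9
finger_force: 0.0
```

Call:
send_rows:
  series:
    - [[0,0,-0.5],0,1]
    - [[0,0,0],0,1]

```text
clock: 35.0
eef_pos: [475.1, 263.2, 137.5]
eef_rot: [-3.142, -0.0, -0.141]
wrist_force: [0.1, -1.5, 0.0]
finger_gap: 0.6
finger_force: 0.0
```

Call:
send_rows:
  series:
    - [[0,0,-0.5],0,1]
    - [[0,0,0],0,1]

```text
clock: 35.2
eef_pos: [475.1, 263.2, 137.4]
eef_rot: [-3.142, -0.0, -0.141]
wrist_force: [-2.8, -1.0, 6.6]
finger_gap: 0.7
finger_force: 2.9
```

Call:
send_rows:
  series:
    - [[0,0,-0.5],0,1]
    - [[0,0,0],0,1]

```text
clock: 35.4
eef_pos: [475.1, 263.2, 137.3]
eef_rot: [-3.141, -0.0, -0.141]
wrist_force: [-4.9, -1.2, 11.9]
finger_gap: 0.5
finger_force: 5.6
```

Call:
send_rows:
  series:
    - [[0,0,30],0,1]
    - [[-7,-41,0],0,1]
    - [[-7,-41,0],0,1]
    - [[-8,-41,0],0,1]
    - [[-8,-42,-25],0,1]
    - [[0,0,-2],0,1]
    - [[0,0,0],0,1]
    - [[0,0,0],0,1]

```text
clock: 36.2
eef_pos: [445.6, 98.9, 140.0]
eef_rot: [-3.141, -0.001, -0.14]
wrist_force: [0.4, 0.8, 0.7]
finger_gap: 0.4
finger_force: 0.0
```

Call:
send_rows:
  series:
    - [[0,0,-0.5],0,1]
    - [[0,0,0],0,1]

```text
clock: 36.4
eef_pos: [445.3, 98.9, 139.2]
eef_rot: [-3.141, -0.0, -0.139]
wrist_force: [0.4, 0.6, 0.4]
finger_gap: 0.4
finger_force: 0.0
```

Call:
send_rows:
  series:
    - [[0,0,-0.5],0,1]
    - [[0,0,0],0,1]

```text
clock: 36.6
eef_pos: [445.1, 98.5, 138.5]
eef_rot: [-3.142, -0.0, -0.14]
wrist_force: [-0.3, 0.7, -0.2]
finger_gap: 0.2
finger_force: 0.0
```

Call:
send_rows:
  series:
    - [[0,0,-0.5],0,1]
    - [[0,0,0],0,1]

```text
clock: 36.8
eef_pos: [445.1, 98.2, 138.0]
eef_rot: [-3.142, 0.0, -0.141]
wrist_force: [0.0, 0.4, 0.1]
finger_gap: 0.3
finger_force: 0.0
```

Call:
send_rows:
  series:
    - [[0,0,-0.5],0,1]
    - [[0,0,0],0,1]

```text
clock: 37.0
eef_pos: [445.1, 98.1, 137.5]
eef_rot: [-3.142, -0.0, -0.141]
wrist_force: [-0.0, -0.4, 0.1]
finger_gap: 0.5
finger_force: 0.3
```

Call:
send_rows:
  series:
    - [[0,0,-0.5],0,1]
    - [[0,0,0],0,1]

```text
clock: 37.2
eef_pos: [445.2, 98.1, 137.4]
eef_rot: [-3.142, -0.0, -0.141]
wrist_force: [-1.8, -0.4, 7.2]
finger_gap: 0.5
finger_force: 3.9
```

Call:
send_rows:
  series:
    - [[0,0,-0.5],0,1]
    - [[0,0,0],0,1]

```text
clock: 37.4
eef_pos: [445.2, 98.2, 137.3]
eef_rot: [-3.142, -0.0, -0.141]
wrist_force: [-5.7, -1.5, 14.4]
finger_gap: 0.4
finger_force: 7.5
```

Call:
send_rows:
  series:
    - [[0,0,50],0,1]
    - [[-4,-43,0],0,1]
    - [[0,0,-4],0,1]
    - [[0,0,0],0,1]
    - [[0,0,0],0,1]

```text
clock: 37.9
eef_pos: [441.0, 55.6, 182.1]
eef_rot: [3.142, 0.001, -0.141]
wrist_force: [-0.2, -0.1, -0.3]
finger_gap: 0.3
finger_force: 0.0
```

Call:
send_rows:
  series:
    - [[0,0,-1],0,1]
    - [[0,0,0],0,1]

```text
clock: 38.1
eef_pos: [441.0, 55.7, 181.2]
eef_rot: [3.142, 0.001, -0.14]
wrist_force: [0.0, -0.0, -0.5]
finger_gap: 0.2
finger_force: 0.0
```

Call:
send_rows:
  series:
    - [[0,0,-0.5],0,1]
    - [[0,0,0],0,1]

```text
clock: 38.3
eef_pos: [441.1, 55.4, 180.9]
eef_rot: [3.142, 0.0, -0.14]
wrist_force: [0.8, 0.3, -0.8]
finger_gap: 0.6
finger_force: 0.0
```

Call:
send_rows:
  series:
    - [[0,0,-0.5],0,1]
    - [[0,0,0],0,1]

```text
clock: 38.5
eef_pos: [441.1, 55.2, 180.5]
eef_rot: [-3.142, -0.0, -0.141]
wrist_force: [-0.3, -0.2, 0.5]
finger_gap: 0.7
finger_force: 0.0
```

Call:
send_rows:
  series:
    - [[0,0,-0.5],0,1]
    - [[0,0,0],0,1]

```text
clock: 38.7
eef_pos: [441.2, 55.2, 180.4]
eef_rot: [-3.142, -0.0, -0.141]
wrist_force: [-2.9, 0.2, 7.3]
finger_gap: 0.5
finger_force: 3.4
```

Call:
send_rows:
  series:
    - [[0,0,-0.5],0,1]
    - [[0,0,0],0,1]

```text
clock: 38.9
eef_pos: [441.3, 55.2, 180.4]
eef_rot: [-3.141, -0.001, -0.141]
wrist_force: [-4.3, -0.2, 13.5]
finger_gap: 0.4
finger_force: 6.7
```

Call:
send_rows:
  series:
    - [[0,0,40],0,1]
    - [[23,36,35],0,0]
    - [[23,36,35],0,-1]
    - [[23,36,0],0,-1]
    - [[0,0,0],0,-1]
    - [[0,0,0],0,-1]

```text
clock: 39.5
eef_pos: [505.5, 156.6, 282.2]
eef_rot: [3.141, 0.001, -0.139]
wrist_force: [-0.0, -0.8, -0.6]
finger_gap: 37.1
finger_force: 0.0
```

```bash
python3 - <<'E'
from h import *
print(read_state()["eef_pos"])
c=camera("wrist"); a=c["color"]
spots(["pins_long","pins_medium","pins_short","organiser"],c,1)
np.savez("w6.npz",a=a,M=c["camera_from_world"])
cv2.imwrite("pics/w6.png",cv2.resize(a[:260],None,fx=1.5,fy=1.5,interpolation=cv2.INTER_CUBIC))
E
```

```text
[505.52950434 156.57826844 282.1522277 ]
pins_long 0.76 [557.9 159.8  42.6] px [245. 140.]
pins_medium 0.8 [572.6 238.4  44.1] px [178. 137.]
pins_short 0.96 [544.4  76.5  42.8] px [316. 142.]
organiser 0.72 [536.9 163.    0.9] px [246. 153.]
```

View pics/w6.png

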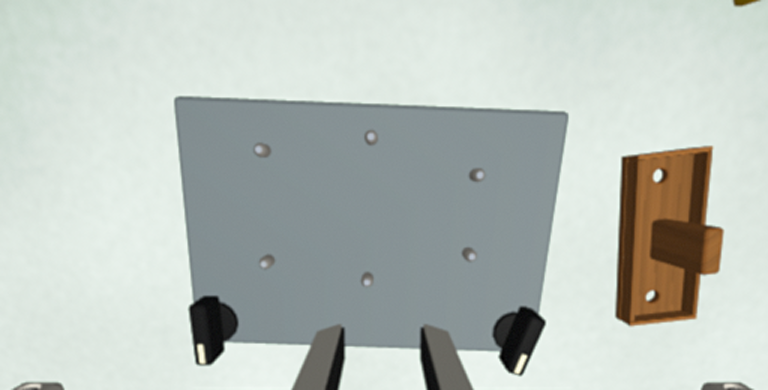

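```bash
cat >> h.py <<'E'
def pins(a,c,guess,r=9,z=48):
    """bright-vs-plate blobs near guessed world xy (z) -> world xy on plane z, subpixel"""
    g=a.astype(float).mean(2); out=[]
    for G in guess:
        u,v=np.round(px([*G,z],c)).astype(int)
        w=g[v-r:v+r+1,u-r:u+r+1]; d=np.abs(w-np.median(w)); m=d>10
        ys,xs=np.nonzero(m)
        if len(xs)<4: out.append([np.nan]*2); continue
        wt=d[m]; p=(u-r+(xs*wt).sum()/wt.sum(), v-r+(ys*wt).sum()/wt.sum())
        out.append(onz(*p,z,c)[:2])
    return np.array(out)
def pairs(P):
    for n,L,i in(("long",110,0),("med",86,2),("short",62,4)):
        d=P[i+1]-P[i]; print(n,((P[i]+P[i+1])/2).round(1),"L",np.linalg.norm(d).round(1),L,"yaw",np.degrees(np.arctan2(d[1],d[0])).round(1))
def guess6(o,yaw):
    t=np.radians(yaw);R=np.array([[np.cos(t),-np.sin(t)],[np.sin(t),np.cos(t)]])
    return [np.array(m)+R@np.array([s*L/2,0]) for m,L in o for s in(-1,1)]
E
python3 - <<'E'
from h import *
d=np.load("w6.npz"); c=dict(fx=265.695,fy=265.695,cx=254.544,cy=190.597,camera_from_world=d["M"])
# hand-read pixel positions (picture/1.5): long, med, short ; front, rear
H=np.array([(367,280),(371,137),(266,262),(262,150),(469,255),(477,175)])/1.5
P=np.array([onz(u,v,48,c)[:2] for u,v in H]); pairs(P)
pairs(pins(d["a"],c,P))
E
```

```text
long [556.9 159.2] L 110.6 110 yaw -10.2
med [571.3 240. ] L 86.3 86 yaw -10.5
short [542.2  78.6] L 62.3 62 yaw -10.3
long [557.9 159.9] L 108.3 110 yaw -10.1
med [572.3 239.4] L 84.8 86 yaw -10.1
short [543.5  80.1] L 61.1 62 yaw -10.1
```

Call:
send_rows:
  series:
    - [[5,0,0],8.5,-1]
    - [[0,0,0],8.5,-1]
    - [[0,0,0],8.5,-1]
    - [[0,0,0],8.5,-1]
    - [[0,0,0],8.5,-1]
    - [[0,0,0],8.5,-1]
    - [[0,0,0],8.5,-1]
    - [[0,0,0],8.5,-1]
    - [[0,0,0],8.5,-1]
    - [[0,0,0],8.5,-1]
    - [[0,0,0],8.5,-1]

```text
clock: 40.85
eef_pos: [510.6, 155.8, 283.0]
eef_rot: [3.141, -0.0, 1.497]
wrist_force: [-0.9, -0.4, 0.3]
finger_gap: 93.9
finger_force: 0.0
```

Call:
send_rows:
  series:
    - [[30,0,0],8.5,-1]
    - [[30,0,0],8.5,-1]
    - [[0,0,0],8.5,-1]
    - [[0,0,0],8.5,-1]
    - [[0,0,0],8.5,-1]
    - [[0,0,0],8.5,-1]
    - [[0,0,0],8.5,-1]
    - [[0,0,0],8.5,-1]
    - [[0,0,0],8.5,-1]
    - [[0,0,0],8.5,-1]
    - [[0,0,0],0,-1]
    - [[0,0,0],0,-1]

```text
clock: 42.05
eef_pos: [570.7, 156.0, 283.0]
eef_rot: [3.142, 0.0, 2.97]
wrist_force: [-0.4, 0.4, -0.2]
finger_gap: 94.3
finger_force: 0.0
```

```bash
python3 - <<'E'
from h import *
s=read_state();print(s["eef_pos"],s["joints"])
c=camera("wrist"); a=c["color"]; np.savez("w7.npz",a=a,M=c["camera_from_world"])
G=guess6([((557,161),110),((571,240),86),((544,78),62)],-9.2)
print([px([*g,48],c).round(0).tolist() for g in G])
pairs(pins(a,c,G,12)); 
spots(["pins_long","pins_medium","pins_short"],c,1)
cv2.imwrite("pics/w7.png",a)
E
```

```text
[570.6799095  155.96275339 282.97323937] [ 2.04880608e-01  4.08134469e-01  1.42166732e+00 -2.47154818e-05
  1.31171871e+00 -1.19405990e+00]
[[257.0, 124.0], [257.0, 213.0], [325.0, 135.0], [321.0, 204.0], [186.0, 146.0], [190.0, 196.0]]
long [557.2 160.2] L 108.6 110 yaw -10.1
med [571.8 239.9] L 85.4 86 yaw -9.8
short [542.7  80.3] L 61.4 62 yaw -10.2
pins_long 0.79 [555.4 158.6  44.6] px [255. 169.]
pins_medium 0.78 [572.9 236.6  42.4] px [319. 172.]
pins_short 0.87 [543.6  75.8  40.3] px [188. 170.]
```

Call:
send_rows:
  series:
    - [[-10,-25,0],-8.5,-1]
    - [[-10,-25,0],-8.5,-1]
    - [[-10,-25,0],-8.5,-1]
    - [[-10,-25,0],-8.5,-1]
    - [[-10,-25,0],-8.5,-1]
    - [[-10,-25,0],-8.5,-1]
    - [[-10,-25,0],-8.5,-1]
    - [[-10,-25,0],-8.5,-1]
    - [[-10,-25,0],-8.5,-1]
    - [[-10,-25,0],-8.5,-1]
    - [[-10,-28,0],-8.5,-1]

```text
clock: 43.35
eef_pos: [460.2, -122.5, 283.0]
eef_rot: [3.141, -0.0, 1.336]
wrist_force: [0.3, -0.5, 1.4]
finger_gap: 94.0
finger_force: 0.0
```

Call:
send_rows:
  series:
    - [[-5,0,-10],-8.5,-1]
    - [[0,0,-10],-8.5,-1]
    - [[0,0,-10],-8.5,-1]
    - [[0,0,0],-8.5,-1]
    - [[0,0,0],-8.5,-1]
    - [[0,0,0],-8.5,-1]
    - [[0,0,0],-8.5,-1]
    - [[0,0,0],-8.5,-1]
    - [[0,0,0],-8.5,-1]
    - [[0,0,0],-5,-1]
    - [[0,0,0],0,-1]
    - [[0,0,0],0,-1]

```text
clock: 44.55
eef_pos: [455.8, -121.7, 252.9]
eef_rot: [3.142, -0.0, -0.077]
wrist_force: [0.3, -0.3, 1.5]
finger_gap: 94.2
finger_force: 0.0
```

```bash
python3 - <<'E'
from h import *
s=read_state();print(s["eef_pos"],s["eef_rot"])
c=camera("wrist"); a=c["color"]; np.savez("w8.npz",a=a,M=c["camera_from_world"])
spots(["tray_long","tray_short","tray_medium"],c,2)
cv2.imwrite("pics/w8.png",cv2.resize(a[:260],None,fx=1.5,fy=1.5,interpolation=cv2.INTER_CUBIC))
E
```

```text
[ 455.75391605 -121.66454936  252.92682898] [ 3.14155177e+00 -1.24357522e-04 -7.74605756e-02]
tray_long 0.66 [495.7 -92.7  -0.6] px [229. 151.]
tray_short 0.75 [ 492.9 -265.1    0.9] px [367. 142.]
tray_medium 0.56 [ 439.7 -401.7    3.6] px [474. 176.]
```

View pics/w8.png

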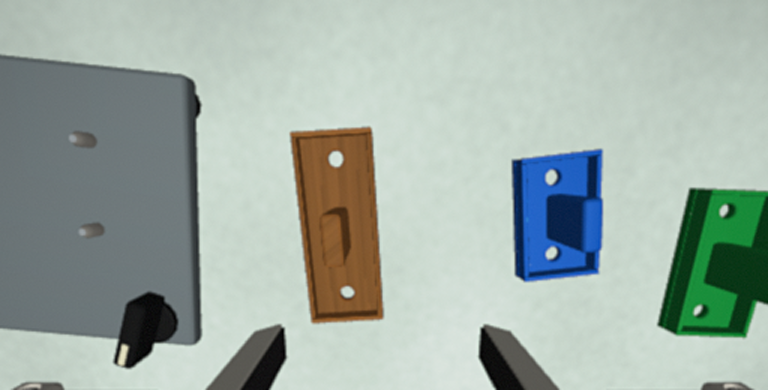

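```bash
cat >> h.py <<'E'
def holes(hs,c,z=8):
    P=[onz(u,v,z,c) for u,v in hs]; d=P[0]-P[1]
    print(((P[0]+P[1])/2).round(1),"L",np.linalg.norm(d).round(1),"yaw",np.degrees(np.arctan2(d[1],d[0])).round(1))
def wc(f):
    d=np.load(f); return d["a"],dict(fx=265.695,fy=265.695,cx=254.544,cy=190.597,camera_from_world=d["M"])
def hole(a,c,g,r=7,z=8):
    "centroid of bright floor seen through a hole near pixel g"
    G=a.astype(float).mean(2); u,v=np.round(g).astype(int); w=G[v-r:v+r+1,u-r:u+r+1]
    m=w>(w.max()+np.median(w))/2; ys,xs=np.nonzero(m); return u-r+xs.mean(),v-r+ys.mean()
E
python3 - <<'E'
from h import *
a,c=wc("w8.npz")
for h in([(336,159),(347,292)],[(551,177),(551,254)],[(725,210),(700,311)]):
    h=np.array(h)/1.5; holes(h,c); holes([hole(a,c,q) for q in h],c)
E
```

```text
[494.6 -92.    8. ] L 108.9 yaw -1.3
[495.3 -91.8   8. ] L 108.5 yaw -0.9
[ 490.9 -262.8    8. ] L 62.4 yaw 2.0
[ 491.8 -262.3    8. ] L 61.4 yaw 2.1
[ 442.1 -398.9    8. ] L 86.5 yaw -5.6
[ 443.  -396.6    8. ] L 85.0 yaw -6.7
```

Call:
send_rows:
  series:
    - [[20,15,-10],3.3,-0.3]
    - [[19,14.7,-20],0,-0.3]
    - [[0,0,-40],0,-0.3]
    - [[0,0,-40],0,-0.3]
    - [[0,0,-10],0,-0.3]
    - [[0,0,0],0,-0.3]
    - [[0,0,0],0,0.3]
    - [[0,0,0],0,1]
    - [[0,0,0],0,1]
    - [[0,0,0],0,1]
    - [[0,0,0],0,1]
    - [[0,0,0],0,1]
  squeeze: 30

```text
clock: 45.95
eef_pos: [494.8, -92.0, 133.1]
eef_rot: [3.142, -0.0, -0.022]
wrist_force: [0.6, -0.2, -0.2]
finger_gap: 16.1
finger_force: 0.0
```

Call:
send_rows:
  series:
    - [[0,0,0],0,1]
    - [[0,0,0],0,1]

```text
clock: 46.15
eef_pos: [494.8, -91.9, 133.0]
eef_rot: [-3.142, -0.0, -0.022]
wrist_force: [-1.1, 0.8, 2.8]
finger_gap: 13.5
finger_force: 30.0
```

Call:
send_rows:
  series:
    - [[0,0,40],0,1]
    - [[0,0,40],0,1]
    - [[0,0,40],0,1]
    - [[10,42,0],-4.5,1]
    - [[10,42,0],-4.5,1]
    - [[10,42,0],0,1]
    - [[10,42,0],0,1]
    - [[11,42,0],0,1]
    - [[11.7,42,0],0,1]
    - [[0,0,0],0,1]
    - [[0,0,0],0,1]

```text
clock: 47.25
eef_pos: [557.2, 160.6, 252.1]
eef_rot: [3.141, 0.001, -0.177]
wrist_force: [-0.3, -0.4, -1.9]
finger_gap: 13.9
finger_force: 30.0
```

```bash
python3 - <<'E'
from h import *
s=read_state();print(s["eef_pos"],s["eef_rot"])
c=camera("wrist"); a=c["color"]; np.savez("w9.npz",a=a,M=c["camera_from_world"])
spots(["tray_long"],c,2)
cv2.imwrite("pics/w9.png",cv2.resize(a,None,fx=1.5,fy=1.5,interpolation=cv2.INTER_CUBIC))
E
```

```text
[557.18748552 160.56439949 252.12546304] [ 3.14088727e+00  1.16611236e-03 -1.77448946e-01]
tray_long 0.78 [556.4 161.2 119.9] px [254. 213.]
```

View pics/w9.png

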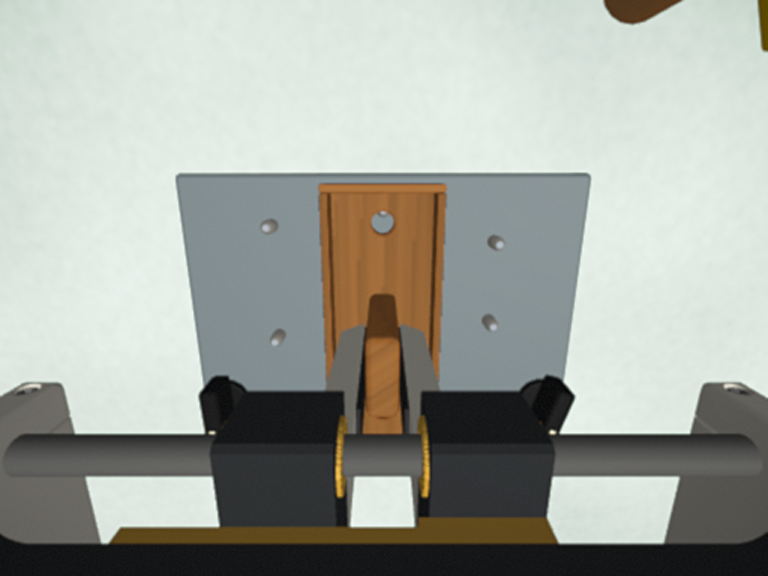

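```bash
python3 - <<'E'
from h import *
a,c=wc("w9.npz"); print(onz(255.3,147.3,127.5,c))
print(px([611.6,150.5,48],c)*1.5)
G=[guess6([((557.5,160.1),110),((572.1,239.7),86),((543.1,80.2),62)],-10.1)]
print(pairs(pins(a,c,G[0],9)))
E
```

```text
[611.96381058 149.73069995 127.5       ]
[381.65220247 208.96193637]
long [559.6 159.1] L 93.6 110 yaw -9.8
med [572.8 239.4] L 85.3 86 yaw -10.4
short [544.   79.9] L 61.5 62 yaw -9.9
None
```

Call:
send_rows:
  series:
    - [[0,0,-25],0,1]
    - [[0,0,-25],0,1]
    - [[0,0,-8],0,1]
    - [[0,0,0],0,1]
    - [[0,0,0],0,1]

```text
clock: 47.85
eef_pos: [557.9, 159.6, 196.1]
eef_rot: [-3.141, -0.001, -0.18]
wrist_force: [-0.4, 0.1, -2.0]
finger_gap: 13.9
finger_force: 30.0
```

Call:
send_rows:
  series:
    - [[0,0,-2],0,1]
    - [[0,0,-2],0,1]
    - [[0,0,-2],0,1]
    - [[0,0,0],0,1]

```text
clock: 48.25
eef_pos: [557.4, 160.1, 188.7]
eef_rot: [3.141, 0.0, -0.179]
wrist_force: [0.2, 0.4, -2.0]
finger_gap: 14.0
finger_force: 30.0
```

Call:
send_rows:
  series:
    - [[0,0,-2],0,1]
    - [[0,0,-2],0,1]
    - [[0,0,0],0,1]

```text
clock: 48.55
eef_pos: [557.3, 160.0, 184.5]
eef_rot: [3.141, 0.001, -0.179]
wrist_force: [0.1, 0.1, -1.7]
finger_gap: 13.9
finger_force: 30.0
```

Free so far; I'll go on down.

Call:
send_rows:
  series:
    - [[0,0,-2],0,1]
    - [[0,0,-2],0,1]
    - [[0,0,0],0,1]

```text
clock: 48.85
eef_pos: [557.4, 160.0, 180.5]
eef_rot: [3.141, 0.0, -0.179]
wrist_force: [-0.2, 0.7, -2.1]
finger_gap: 13.6
finger_force: 30.0
```

Call:
send_rows:
  series:
    - [[0,0,-2],0,1]
    - [[0,0,-2],0,1]
    - [[0,0,0],0,1]

```text
clock: 49.15
eef_pos: [557.4, 160.0, 176.5]
eef_rot: [3.141, 0.0, -0.179]
wrist_force: [-0.2, -0.8, -1.9]
finger_gap: 14.2
finger_force: 30.0
```

Call:
send_rows:
  series:
    - [[0,0,-1],0,1]
    - [[0,0,-1],0,1]
    - [[0,0,0],0,1]

```text
clock: 49.45
eef_pos: [557.4, 160.0, 174.7]
eef_rot: [3.142, 0.0, -0.179]
wrist_force: [-0.5, 0.2, -1.2]
finger_gap: 13.7
finger_force: 30.0
```

Call:
send_rows:
  series:
    - [[0,0,-1],0,1]
    - [[0,0,0],0,1]

```text
clock: 49.65
eef_pos: [557.4, 160.0, 173.8]
eef_rot: [3.142, 0.0, -0.179]
wrist_force: [0.5, 0.4, -1.9]
finger_gap: 14.0
finger_force: 30.0
```

Call:
send_rows:
  series:
    - [[0,0,-1],0,1]
    - [[0,0,0],0,1]
    - [[0,0,0],0,1]

```text
clock: 49.95
eef_pos: [557.5, 160.1, 173.0]
eef_rot: [-3.141, -0.0, -0.179]
wrist_force: [-0.3, -0.0, 0.5]
finger_gap: 13.9
finger_force: 30.0
```

Call:
send_rows:
  series:
    - [[0,0,-0.5],0,1]
    - [[0,0,0],0,1]
    - [[0,0,0],0,1]

```text
clock: 50.25
eef_pos: [557.5, 160.1, 173.0]
eef_rot: [-3.141, -0.001, -0.179]
wrist_force: [-1.9, -0.7, 6.1]
finger_gap: 14.0
finger_force: 30.0
```

Call:
send_rows:
  series:
    - [[0,0,0],0,0.5]
    - [[0,0,0],0,0.5]
    - [[0,0,0],0,0.4]
    - [[0,0,45],0,0.4]
    - [[0,0,36],0,0]
    - [[0,0,0],0,0]

```text
clock: 50.85
eef_pos: [558.6, 160.3, 258.4]
eef_rot: [-3.139, -0.007, -0.179]
wrist_force: [0.6, 0.2, -0.2]
finger_gap: 40.7
finger_force: 0.0
```

Call:
send_rows:
  series:
    - [[-11,-46,0],4,-1]
    - [[-11,-46,0],4,-1]
    - [[-11,-46,0],0,-1]
    - [[-11,-46,0],0,-1]
    - [[-11,-46,0],0,-1]
    - [[-11,-46,0],0,-1]
    - [[-11,-46,0],0,-1]
    - [[-11,-46,0],0,-1]
    - [[-11,-46,0],0,-1]
    - [[-11,-46,0],0,-1]
    - [[0,0,0],0,-1]
    - [[0,0,0],0,-1]

```text
clock: 52.05
eef_pos: [447.0, -300.4, 252.5]
eef_rot: [-3.141, 0.001, -0.041]
wrist_force: [-0.4, 0.2, -1.0]
finger_gap: 93.8
finger_force: 0.0
```

```bash
python3 - <<'E'
from h import *
s=read_state();print(s["eef_pos"],s["eef_rot"])
c=camera("wrist"); a=c["color"]; np.savez("w10.npz",a=a,M=c["camera_from_world"])
spots(["tray_short","tray_medium","tray_long"],c,4)
cv2.imwrite("pics/w10.png",cv2.resize(a[:260],None,fx=1.5,fy=1.5,interpolation=cv2.INTER_CUBIC))
E
```

```text
[ 446.98989588 -300.43515945  252.49243548] [-3.14075987e+00  9.61418205e-04 -4.12625126e-02]
tray_short 0.74 [ 494.9 -266.4   -1. ] px [226. 143.]
tray_medium 0.81 [ 385.8 -538.7    0.7] px [434. 217.]
tray_medium 0.8 [ 584.9 -572.     0.6] px [487.  52.]
tray_medium 0.62 [ 438.2 -400.     3.5] px [332. 184.]
```

View pics/w10.png

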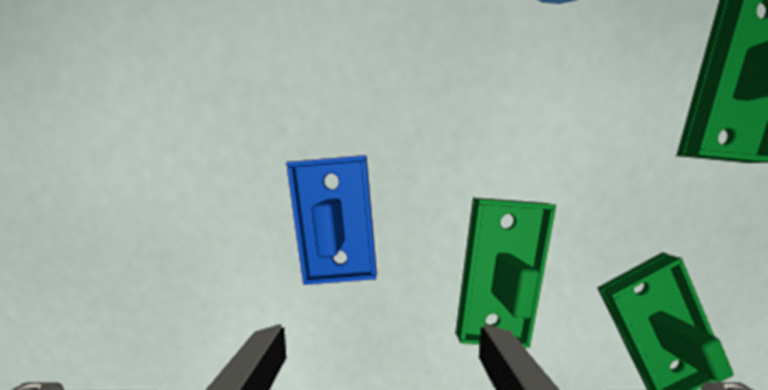

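The blue short tray is at crop px (332,220). The leftmost green one (508,270) is tray_medium, and the other two greens lie farther right. I'm computing the positions from the holes.

```bash
python3 - <<'E'
from h import *
a,c=wc("w10.npz")
for h in([(332,181),(341,258)],[(508,221),(492,320)]):
    holes(np.array(h)/1.5,c)
# edges of short tray rim (z=24): corners read from the crop
for C in ([(288,162),(366,156),(376,278),(304,284)],[(474,199),(555,206)]):
    P=np.array([onz(u/1.5,v/1.5,24,c)[:2] for u,v in C]); print(P.round(1).tolist(),P.mean(0).round(1))
E
```

```text
[ 491.2 -265.5    8. ] L 62.5 yaw 2.5
[ 442.1 -399.9    8. ] L 86.1 yaw -6.8
[[537.7, -234.3], [539.5, -292.7], [445.6, -295.8], [443.1, -237.3]] [ 491.5 -265. ]
[[504.7, -373.5], [496.8, -435.6]] [ 500.8 -404.5]
```

Call:
send_rows:
  series:
    - [[22,18,-10],4.6,-0.3]
    - [[22.4,18,-20],0,-0.3]
    - [[0,0,-40],0,-0.3]
    - [[0,0,-40],0,-0.3]
    - [[0,0,-9.5],0,-0.3]
    - [[0,0,0],0,-0.3]
    - [[0,0,0],0,0.3]
    - [[0,0,0],0,1]
    - [[0,0,0],0,1]
    - [[0,0,0],0,1]
    - [[0,0,0],0,1]
    - [[0,0,0],0,1]
  squeeze: 30

```text
clock: 53.45
eef_pos: [491.8, -264.0, 134.0]
eef_rot: [3.142, -0.0, 0.041]
wrist_force: [-0.3, -0.2, -0.8]
finger_gap: 16.7
finger_force: 0.0
```

Call:
send_rows:
  series:
    - [[0,0,0],0,1]
    - [[0,0,0],0,1]
    - [[0,0,0],0,1]

```text
clock: 53.75
eef_pos: [491.8, -263.9, 133.9]
eef_rot: [-3.142, 0.0, 0.041]
wrist_force: [-1.1, 1.0, 1.5]
finger_gap: 13.7
finger_force: 30.0
```

Call:
send_rows:
  series:
    - [[0,0,40],0,1]
    - [[0,0,40],0,1]
    - [[0,0,40],0,1]
    - [[6.4,43,0],-6.3,1]
    - [[6.4,43,0],-6.3,1]
    - [[6.4,43,0],0,1]
    - [[6.5,43,0],0,1]
    - [[6.5,43,0],0,1]
    - [[6.5,43,0],0,1]
    - [[6.5,43,0],0,1]
    - [[6.5,43.1,0],0,1]
    - [[0,0,0],0,1]

```text
clock: 54.95
eef_pos: [543.5, 84.3, 253.5]
eef_rot: [-3.141, 0.0, -0.175]
wrist_force: [0.3, -0.1, -1.9]
finger_gap: 13.9
finger_force: 30.0
```

Call:
send_rows:
  series:
    - [[0,0,-40],0,1]
    - [[0,0,0],0,1]
    - [[0,0,0],0,1]
    - [[0,0,0],0,1]

```text
clock: 55.35
eef_pos: [544.0, 79.7, 215.4]
eef_rot: [-3.141, -0.002, -0.18]
wrist_force: [-0.4, 0.1, -1.2]
finger_gap: 13.7
finger_force: 30.0
```

```bash
python3 - <<'E'
from h import *
s=read_state();print(s["eef_pos"],s["eef_rot"],s["finger_gap"])
c=camera("wrist"); a=c["color"]; np.savez("w11.npz",a=a,M=c["camera_from_world"])
t=np.radians(-10.1); P=np.array([543.1,80.2])+31*np.array([np.cos(t),np.sin(t)])
print("pin",P, "exp hole px*1.5",px([*P,s["eef_pos"][2]-133.9+8],c)*1.5)
cv2.imwrite("pics/w11.png",cv2.resize(a[:330],None,fx=1.5,fy=1.5,interpolation=cv2.INTER_CUBIC))
E
```

```text
[544.02930559  79.70747023 215.41818244] [-3.14117326e+00 -1.64244666e-03 -1.79641242e-01] 13.675103995732128
pin [573.61959858  74.76363149] exp hole px*1.5 [380.55358197 269.6849635 ]
```

View pics/w11.png

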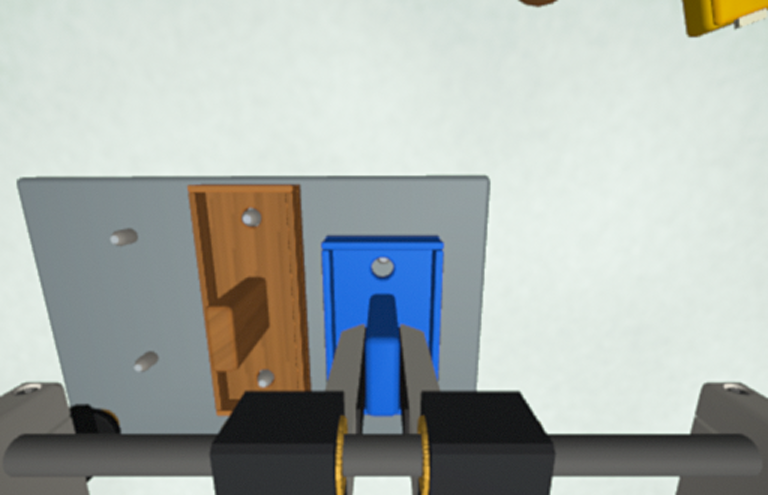

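Call:
send_rows:
  series:
    - [[-0.7,0.3,-15],0,1]
    - [[0,0,-8],0,1]
    - [[0,0,0],0,1]
    - [[0,0,0],0,1]

```text
clock: 55.8
eef_pos: [543.1, 80.4, 191.5]
eef_rot: [-3.141, -0.001, -0.179]
wrist_force: [0.5, -0.1, -0.7]
finger_gap: 13.7
finger_force: 30.0
```

Call:
send_rows:
  series:
    - [[0,0,-2],0,1]
    - [[0,0,-2],0,1]
    - [[0,0,-2],0,1]
    - [[0,0,0],0,1]

```text
clock: 56.2
eef_pos: [542.9, 80.3, 184.7]
eef_rot: [3.141, 0.0, -0.179]
wrist_force: [0.3, -2.0, -1.9]
finger_gap: 13.8
finger_force: 30.0
```

Call:
send_rows:
  series:
    - [[0,0,-2],0,1]
    - [[0,0,-2],0,1]
    - [[0,0,0],0,1]

```text
clock: 56.5
eef_pos: [542.9, 80.3, 180.7]
eef_rot: [3.141, -0.0, -0.179]
wrist_force: [2.0, -2.1, -3.6]
finger_gap: 14.0
finger_force: 30.0
```

Call:
send_rows:
  series:
    - [[0,0,-2],0,1]
    - [[0,0,-1],0,1]
    - [[0,0,0],0,1]

```text
clock: 56.8
eef_pos: [542.9, 80.3, 177.8]
eef_rot: [3.141, -0.0, -0.179]
wrist_force: [1.3, -4.2, -0.5]
finger_gap: 13.7
finger_force: 30.0
```

Call:
send_rows:
  series:
    - [[0.2,-0.4,-1],0,1]
    - [[0,0,-1],0,1]
    - [[0,0,0],0,1]

```text
clock: 57.1
eef_pos: [543.0, 80.1, 175.7]
eef_rot: [-3.142, 0.0, -0.179]
wrist_force: [1.1, -2.7, -1.3]
finger_gap: 13.7
finger_force: 30.0
```

Call:
send_rows:
  series:
    - [[0,0,-1],0,1]
    - [[0,0,-0.5],0,1]
    - [[0,0,0],0,1]

```text
clock: 57.4
eef_pos: [543.0, 80.1, 174.2]
eef_rot: [-3.142, 0.0, -0.179]
wrist_force: [1.4, -1.8, -1.5]
finger_gap: 14.1
finger_force: 30.0
```

Call:
send_rows:
  series:
    - [[0,0,-0.5],0,1]
    - [[0,0,-0.5],0,1]
    - [[0,0,0],0,1]

```text
clock: 57.7
eef_pos: [543.0, 80.1, 173.9]
eef_rot: [-3.141, -0.0, -0.179]
wrist_force: [-2.9, -1.9, 5.9]
finger_gap: 13.5
finger_force: 30.0
```

Call:
send_rows:
  series:
    - [[0,0,0],0,0.5]
    - [[0,0,0],0,0.5]
    - [[0,0,0],0,0.4]
    - [[0,0,45],0,0.4]
    - [[0,0,34],0,0]
    - [[0,0,0],0,0]

```text
clock: 58.3
eef_pos: [544.2, 80.2, 256.9]
eef_rot: [-3.14, -0.007, -0.179]
wrist_force: [-1.0, -1.0, 0.2]
finger_gap: 40.9
finger_force: 0.0
```

Call:
send_rows:
  series:
    - [[-14,-48,0],3.4,-1]
    - [[-14,-48,0],0,-1]
    - [[-14,-48,0],0,-1]
    - [[-14,-48,0],0,-1]
    - [[-14,-48,0],0,-1]
    - [[-14,-48,0],0,-1]
    - [[-14,-48,0],0,-1]
    - [[-14,-48,0],0,-1]
    - [[-14,-48,0],0,-1]
    - [[-12,-48,0],0,-1]
    - [[0,0,0],0,-1]
    - [[0,0,0],0,-1]

```text
clock: 59.5
eef_pos: [404.6, -400.3, 251.2]
eef_rot: [-3.14, 0.001, -0.121]
wrist_force: [-0.1, 0.5, -0.7]
finger_gap: 94.3
finger_force: 0.0
```

```bash
python3 - <<'E'
from h import *
s=read_state();print(s["eef_pos"],s["eef_rot"])
c=camera("wrist"); a=c["color"]; np.savez("w12.npz",a=a,M=c["camera_from_world"])
spots(["tray_medium"],c,4)
t=np.radians(-6.8)
for sg in(1,-1):
    P=np.array([442.1,-399.9])+sg*43*np.array([np.cos(t),np.sin(t)]); p=px([*P,8],c); print("exp px",p.round(1))
cv2.imwrite("pics/w12.png",cv2.resize(a[:260],None,fx=1.5,fy=1.5,interpolation=cv2.INTER_CUBIC))
E
```

```text
[ 404.55727194 -400.27921106  251.24126938] [-3.14031165e+00  1.07439371e-03 -1.21427997e-01]
tray_medium 0.85 [ 385.3 -540.5   -2.2] px [364. 181.]
tray_medium 0.84 [ 439.9 -400.8    3.8] px [252. 153.]
exp px [250.2 115.1]
exp px [250.8 185.6]
```

View pics/w12.png

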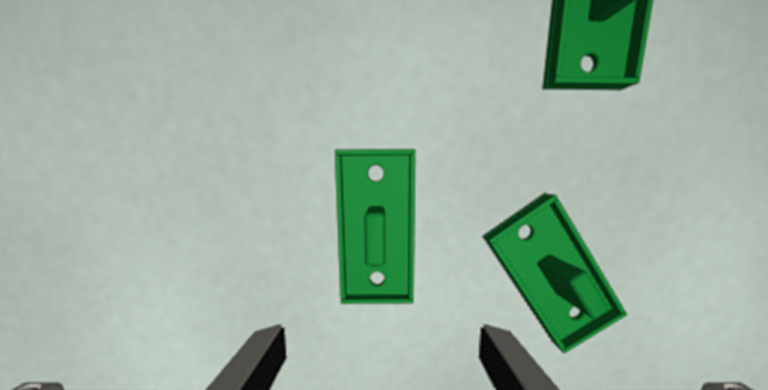

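The leftmost green tray sits at crop px (376,225), with its holes where predicted. I'll grasp it.

Call:
send_rows:
  series:
    - [[20,0,-10],0,-0.3]
    - [[17.5,0,-20],0,-0.3]
    - [[0,0,-40],0,-0.3]
    - [[0,0,-40],0,-0.3]
    - [[0,0,-8],0,-0.3]
    - [[0,0,0],0,-0.3]
    - [[0,0,0],0,0.3]
    - [[0,0,0],0,1]
    - [[0,0,0],0,1]
    - [[0,0,0],0,1]
    - [[0,0,0],0,1]
    - [[0,0,0],0,1]
  squeeze: 30

```text
clock: 60.8
eef_pos: [442.6, -400.0, 134.5]
eef_rot: [3.141, -0.0, -0.12]
wrist_force: [0.4, -1.4, -0.1]
finger_gap: 16.4
finger_force: 0.0
```

Call:
send_rows:
  series:
    - [[0,0,0],0,1]
    - [[0,0,0],0,1]
    - [[0,0,0],0,1]

```text
clock: 61.1
eef_pos: [442.5, -400.0, 134.4]
eef_rot: [3.142, 0.0, -0.12]
wrist_force: [-0.1, 0.6, 1.8]
finger_gap: 13.7
finger_force: 30.0
```

Call:
send_rows:
  series:
    - [[0,0,45],0,1]
    - [[0,0,45],0,1]
    - [[0,0,50],0,1]
    - [[9.2,45.7,0],-3.3,1]
    - [[9.2,45.7,0],0,1]
    - [[9.2,45.7,0],0,1]
    - [[9.2,45.7,0],0,1]
    - [[9.2,45.7,0],0,1]
    - [[9.2,45.7,0],0,1]
    - [[9.2,45.7,0],0,1]
    - [[9.2,45.7,0],0,1]

```text
clock: 62.2
eef_pos: [516.1, -32.5, 274.3]
eef_rot: [-3.142, 0.0, -0.177]
wrist_force: [0.3, -0.6, -2.0]
finger_gap: 13.6
finger_force: 30.0
```

Call:
send_rows:
  series:
    - [[9.3,45.7,0],0,1]
    - [[9.3,45.7,0],0,1]
    - [[9.3,45.7,0],0,1]
    - [[9.3,45.7,0],0,1]
    - [[9.3,45.7,0],0,1]
    - [[9.3,45.6,0],0,1]
    - [[0,0,0],0,1]
    - [[0,0,-40],0,1]
    - [[0,0,-20],0,1]
    - [[0,0,0],0,1]
    - [[0,0,0],0,1]
    - [[0,0,0],0,1]

```text
clock: 63.4
eef_pos: [572.4, 239.6, 216.1]
eef_rot: [-3.14, -0.002, -0.178]
wrist_force: [-0.5, -0.7, -1.4]
finger_gap: 13.8
finger_force: 30.0
```

```bash
python3 - <<'E'
from h import *
s=read_state();print(s["eef_pos"],s["eef_rot"],s["finger_gap"])
c=camera("wrist"); a=c["color"]; np.savez("w13.npz",a=a,M=c["camera_from_world"])
t=np.radians(-10.1); P=np.array([572.1,239.7])+43*np.array([np.cos(t),np.sin(t)])
z=s["eef_pos"][2]-134.4+8; p=px([*P,z],c); print("pin",P,"exp hole px",p)
# hole in green floor: non-green pixels near expectation
h=a.astype(int); ng=(h[:,:,1]-h[:,:,2]<25); u,v=np.round(p).astype(int); r=9
ys,xs=np.nonzero(ng[v-r:v+r+1,u-r:u+r+1]); q=(u-r+xs.mean(),v-r+ys.mean()); print(len(xs),q,onz(*q,z,c))
spots(["tray_medium","pins_medium"],c,1)
E
```

```text
[572.44407943 239.61786233 216.08843984] [-3.14040424e+00 -2.05486398e-03 -1.77620792e-01] 13.782409335898986
pin [614.43363674 232.15923078] exp hole px [254.22579878 164.21901079]
145 (np.float64(254.5448275862069), np.float64(163.1103448275862)) [615.26416776 231.75122549  89.68843984]
tray_medium 0.68 [568.6 238.9  86.3] px [256. 217.]
```

Call:
send_rows:
  series:
    - [[-0.3,0,-15],0,1]
    - [[0,0,-9],0,1]
    - [[0,0,0],0,1]
    - [[0,0,0],0,1]

```text
clock: 63.95
eef_pos: [571.6, 239.7, 189.9]
eef_rot: [3.141, 0.001, -0.177]
wrist_force: [0.2, 0.3, -1.0]
finger_gap: 13.7
finger_force: 30.0
```

Call:
send_rows:
  series:
    - [[0,0,-2],0,1]
    - [[0,0,-2],0,1]
    - [[0,0,-2],0,1]
    - [[0,0,0],0,1]

```text
clock: 64.35
eef_pos: [571.6, 239.7, 184.1]
eef_rot: [3.141, 0.0, -0.177]
wrist_force: [-0.1, 1.2, -1.8]
finger_gap: 14.0
finger_force: 30.0
```

Call:
send_rows:
  series:
    - [[0,0,-2],0,1]
    - [[0,0,-2],0,1]
    - [[0,0,0],0,1]

```text
clock: 64.65
eef_pos: [571.6, 239.7, 180.0]
eef_rot: [3.141, 0.0, -0.177]
wrist_force: [-0.2, 0.1, -1.3]
finger_gap: 14.0
finger_force: 30.0
```

Call:
send_rows:
  series:
    - [[0,0,-2],0,1]
    - [[0,0,-1],0,1]
    - [[0,0,0],0,1]

```text
clock: 64.95
eef_pos: [571.6, 239.7, 177.2]
eef_rot: [3.141, 0.0, -0.177]
wrist_force: [-0.4, -0.1, -1.3]
finger_gap: 13.8
finger_force: 30.0
```

Call:
send_rows:
  series:
    - [[0,0,-1],0,1]
    - [[0,0,-1],0,1]
    - [[0,0,0],0,1]

```text
clock: 65.25
eef_pos: [571.6, 239.7, 175.2]
eef_rot: [3.141, 0.0, -0.177]
wrist_force: [-0.9, 0.2, -1.4]
finger_gap: 13.7
finger_force: 30.0
```

Call:
send_rows:
  series:
    - [[0,0,-0.5],0,1]
    - [[0,0,-0.5],0,1]
    - [[0,0,0],0,1]

```text
clock: 65.55
eef_pos: [571.7, 239.8, 174.5]
eef_rot: [-3.141, -0.0, -0.177]
wrist_force: [-0.6, -0.5, -1.2]
finger_gap: 13.8
finger_force: 30.0
```

Call:
send_rows:
  series:
    - [[0,0,-0.5],0,1]
    - [[0,0,0],0,1]

```text
clock: 65.75
eef_pos: [571.7, 239.8, 174.4]
eef_rot: [-3.141, -0.0, -0.177]
wrist_force: [-2.7, -0.4, 5.2]
finger_gap: 13.8
finger_force: 30.0
```

Call:
send_rows:
  series:
    - [[0,0,0],0,0.5]
    - [[0,0,0],0,0.5]
    - [[0,0,0],0,0.4]
    - [[0,0,45],0,0.4]
    - [[0,0,45],0,0.4]
    - [[-40,-20,20],0,0]
    - [[-40,-20,10],0,0]
    - [[0,0,0],0,0]
    - [[0,0,0],0,0]

```text
clock: 66.65
eef_pos: [491.6, 199.6, 294.6]
eef_rot: [-3.141, -0.001, -0.177]
wrist_force: [1.2, 0.3, -0.2]
finger_gap: 46.7
finger_force: 0.0
```

```bash
python3 - <<'E'
from h import *
c=camera("wrist"); a=c["color"]
spots(["tray_long","tray_medium","tray_short","pins_long","left_grip","right_grip"],c,1)
t=camera("side"); spots(["organiser","amber_bottle","floss_box","ring_dish","travel_mirror"],t,1)
cv2.imwrite("pics/w14.png",cv2.resize(a[:260],None,fx=1.5,fy=1.5,interpolation=cv2.INTER_CUBIC))
E
```

```text
tray_long 0.75 [558.4 159.4  37.9] px [277. 122.]
tray_medium 0.65 [568.1 241.   40.4] px [211. 126.]
tray_short 0.69 [540.1  75.6  41. ] px [347. 125.]
left_grip 0.72 [489.4 295.8  72.4] px [176. 201.]
right_grip 0.62 [437.6  55.4  68.4] px [378. 207.]
organiser 0.75 [535.7 166.7   0. ] px [244. 151.]
amber_bottle 0.67 [728.2 -55.   -3.3] px [296. 191.]
floss_box 0.71 [ 703.7 -171.     2.4] px [293. 215.]
ring_dish 0.59 [ 677.2 -427.8    2.6] px [294. 282.]
travel_mirror 0.95 [ 7.034e+02 -2.893e+02  5.000e-01] px [297. 244.]
```

View pics/w14.png

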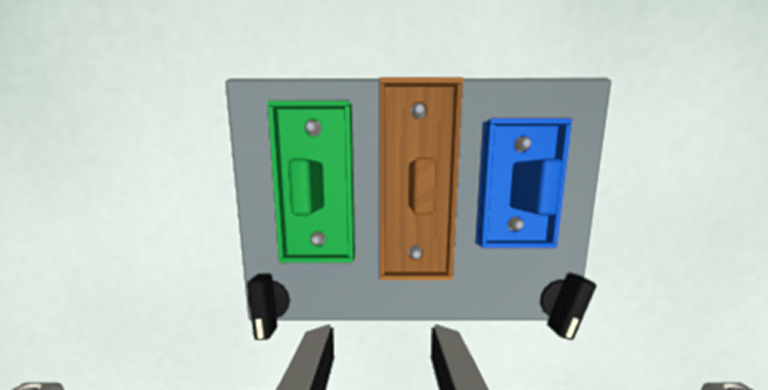

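All three trays sit on their pins, with the pin tops showing in the holes at (313,127), (318,239), (419,110), (416,253), (521,143) and (515,224). The bystanders were left alone and the arm is clear.

```bash
python3 -c "
from cell import *
print(sign_off())"
```

```text
the job is handed in; nothing more can be done
None
```

I handed the job in at about 67 s: touch checks at both front corners found the plate level to about 0.1 mm with no rocking (rear corners not probed), and then all three trays were seated fully home on their own pins.

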